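# Set up the tilt rig: plate onto its block stack, slab on, clamp down

### The arm

A 7-joint arm with a two-finger parallel gripper is mounted at the origin on the work surface. World frame = base frame: x ahead of the robot, y to its left, z up, the work surface at z = 0. Lengths are in m, angles in rad, forces in N, time in s.
With the tool pointing down it reaches from about 0.4 to 0.85 m from the base axis. Payload 10.4 kg.
Tool frame: the origin (TCP) lies midway between the tips of the shut fingers; the grasp point (between the pads) lies 19 mm behind it; z points along the fingers, y is the line along which they close (so a half turn about z gives the same grasp; the last joint's range is limited). The gripper opens to 87 mm and grips with 3 to 60 N. Pads are 19 mm wide; open, the fingers measure 117 mm over their backs; the gripper's body (75 mm by 190 mm) begins 51 mm behind the grasp point.
Start: joints at [-0.023, 0.332, -0.065, 1.46, 0.022, 1.35, -0.088], TCP at [0.625, 0, 0.223] pointing down, gripper open.
Joint ranges: [-2.6, 2.6], [-0.5, 2.12], [-1.47, 1.34], [0.16, 2.42], [-1.27, 4.41], [0.06, 2.06], [-2.6, 2.6]. Speed limits (rad/s): [2.22, 2.22, 2.79, 2.79, 3.14, 3.14, 3.14].

### API

Orientations are given as a unit quaternion [x, y, z, w].
In Python, from bench import sensors, eyes, order gives the robot as it stands.
- The arm moves only by the tool arm_command, never from a script. Its argument "steps" is a list of rows, each an object with "rot": the turn, a rotation vector about the world's x, y, z in degrees, a list of three; "slide": the shift along the world's x, y, z in m, a list of three; "grip": the opening, from 0 (shut) to 1 (fully open). A call has exactly 8 rows; each row shifts and turns the commanded pose from where the row before left it; what a row does not reach is not made up. A row lasts 1/8 s, in which the tool goes at most 62.5 mm and 10.7 degrees, less where a joint would pass 70% of its speed; a pose out of reach is approached as far as the arm can. A call with a gripper value outside its range is refused whole. The fingers move at their own pace and stop on an object; "newtons" is the grip in N (left out, the last holds). Time passes only in rows, so rows that do not move let the fingers close, or fill a call up. It gives the time, the measured TCP pose, the force, the opening and the grip force at its end, in the units of the state.
- sensors.read_state(): the state, without advancing time (a new reading comes with each control period).
- eyes.camera(name): name is "scene" or "side" or "wrist"; returns a dict with "pixels" (480x640x3 uint8, red, green, blue), "intrinsics" (3x3 intrinsics, pixels), "pose" (4x4, takes a point from camera to world coordinates). Camera axes: x right, y down, z forward; pixel columns grow to the right and rows downward; lengths in m; the calibration is good to about 2 mm. A picture is of the moment at which its call begins. There is no depth.
- order.close_job(): hands the job in; it is judged then, once.
Trained networks look in a picture, given as the dict that the camera call returned (one of the last four; its "shot" number tells which), for a name from the list of things; names that differ only in an ending like _2 or _b are one class to them, and where a whole thing is asked for, a point or a joint stands for the part that bears it (a point fixed in the world has none). Each returns a list of dicts, best first, with "conf" (0 to 1); they miss things now and then, are a little off and sometimes report something else, mostly with a low value. They report only what shows in the picture. A call takes as long as a camera call.
- eyes.look_for(name, picture): "bbox" ([left, top, right, bottom] in pixels, round what is visible of it).
The state is a dict: "time": time; "joint_positions": joint angles; "joint_vel": joint speeds; "joint_torque": joint torques, N m; "ee_pos": TCP position; "eef_rot": TCP orientation; "ft_force": force on the tool from outside, world axes, zero at the start; "torque": the same for the moment, N m; "width": finger opening in m; "grip_force": force on a finger pad.
Only numpy, scipy, OpenCV 4.12 (cv2) and the standard library are available. Lean on these libraries where they do the work, as an engineer would, in place of code of your own. Each camera call takes 0.05 s, during which the arm holds its last target. There are 200 camera calls.

### The job

Set up the tilt rig for a friction test: swing its plate up, stack all the steel spacer blocks that are on the bench, lying flat, on the bright pad of the rig's base, and let the plate down so that its roller rests on the stack. Then lay the concrete slab flat and lengthwise on the tilted plate, under the open clamp bar, with its end against the low stop and in the middle of the plate's width, and swing the clamp bar fully down over it. Leave the flask, beaker and case alone.

Things in the scene. Friction and masses are not known exactly. Their poses are not given: they have to be found in the camera images.
- rig: fixed grey base slab of the tilt rig, 190 x 120 x 16 mm, origin at the centre of its underside on the bench; its x axis runs from the plate's hinge towards the plate's handle, z up. The hinge axis is parallel to its y axis through (-75, 0, 26) mm
- pad (a point): centre of the bright steel pad (48 x 38 mm, flush) on top of the rig's base, 16 mm above the bench, 144 mm from the hinge axis along the rig's x: the stack stands here, all block centres within 10 mm of it seen from above. Axes as the rig's
- tilt_plate: aluminium plate 170 x 90 x 14 mm, 0.95 kg, hinged to the rig, flat at the start. Origin on the hinge axis, mid-width; x from hinge to handle, y along the hinge, z out of its upper face; it spans x 0 to 170, z 10 to 24 mm. Its free end swings up to 80 degrees. Stiff, damped hinge: stays up by itself beyond about 60 degrees, below that sinks slowly by its weight
- roller (a point): middle of the axis of the steel roller under the plate (radius 10 mm, along y), at plate x = 150, z = 0 mm. With the plate flat it just touches the pad, so on a stack of height H the plate's angle is asin(H / 150 mm). Axes as the plate's
- handle (a point): middle of the plate's handle, a round bar 10 mm thick along y, clear for 70 mm between two side arms, 45 mm beyond the plate's free edge; at plate x = 215, z = 17 mm. Axes as the plate's
- seat (a point): point on the plate's upper face where the centre of the slab's underside belongs (plate x = 43, y = 0, z = 24 mm; the slab's end then touches the low stop, a ridge across the plate 10 mm high from x = 3 to 13 mm). Axes as the plate's
- clamp (a joint): angle of the clamp bar on the plate (rad): 0 = fully down, 2 mm above a seated slab; 2.4 to 2.65 at the start = open, laid outwards over the plate's edge; limit 2.7. Stays where left. Hinge axis parallel to plate x through plate y = -52, z = 52 mm (bar at x = 43 mm); shut, the bar points to plate +y. Steel bar 100 long x 10 wide (along plate x) x 8 mm thick
- clamp_grip (a point): point on the clamp bar's centre line 88 mm from its hinge, 12 mm short of its free end: a good place to pinch it. x along the plate's x, y along the bar outwards
- slab: concrete test slab 60 (x) x 44 (y) x 22 mm (z), about 0.14 kg, origin at the centre of its underside
- block0: steel spacer block, 40 (x) x 30 (y) mm and 12 mm thick (z), lying flat; origin at the centre of its underside; may be absent
- block1: steel spacer block, 40 (x) x 30 (y) mm and 16 mm thick (z), lying flat; origin at the centre of its underside; may be absent
- block2: steel spacer block, 40 (x) x 30 (y) mm and 20 mm thick (z), lying flat; origin at the centre of its underside; may be absent
- block3: steel spacer block, 40 (x) x 30 (y) mm and 24 mm thick (z), lying flat; origin at the centre of its underside; may be absent
- case: dark red spectacle case 100 x 170 x 25 mm, bystander; origin under its centre
- flask: amber bottle 68 mm across, 160 mm tall, bystander; origin under its centre
- beaker: glass beaker 72 mm across, 90 mm tall, bystander; origin under its centre

How it is judged:
By the outcome, as a careful person would: the job done as asked, in the order asked, and still so for the second after the job is handed in, with the robot touching nothing.
Of block0, block1, block2, block3 only 2 to 3 are there at a start; the rules pass over those that are not, and their reading is None.
At some moment in a run one of slab may be knocked a few centimetres aside while the robot is not near it.
Once in a run the grip may slacken for a moment while it holds something.
It also fails if it takes over 208 s, if anything falls off the work surface, if the arm or the gripper's body presses on something with over 40 N, if the wrist force passes 120 N, or if a joint passes its speed limit or range.

## Working session

There is one attempt and no reset: what is moved stays moved. The work goes in short steps, Python scripts to look and compute and a tool call to move; the robot and the scene stay as the last step left them, time stands still between calls to the robot, and variables do not carry over. Pictures are saved under pics/ and viewed, at most 14 in all, crops included, and the job is handed in when it is done.

Besides the shell and the picture viewer there is one more tool, called after "Call:" by a JSON object that holds its "name" and its "arguments", one argument or row to a line. arm_command: Moves the arm, as the interface text tells. Its arguments: {"type":"object","properties":{"steps":{"type":"array","items":{"type":"object","properties":{"rot":{"type":"array","items":{"type":"number"}},"slide":{"type":"array","items":{"type":"number"}},"grip":{"type":"number"}}}},"newtons":{"type":"number"}},"required":["steps"]}

```bash
ls; mkdir -p pics; cat > h.py <<'E'
import numpy as np, cv2
from bench import sensors, eyes, order
def snap(n,f=None):
    p=eyes.camera(n)
    if f: cv2.imwrite('pics/'+f,cv2.cvtColor(p['pixels'],cv2.COLOR_RGB2BGR))
    return p
def ray(p,uv):
    T=np.array(p['pose']);K=np.array(p['intrinsics'])
    d=T[:3,:3]@np.linalg.solve(K,[uv[0],uv[1],1.]);return T[:3,3],d
def at(p,uv,z):
    o,d=ray(p,uv);return o+d*(z-o[2])/d[2]
def proj(p,X):
    T=np.array(p['pose']);K=np.array(p['intrinsics'])
    c=(np.atleast_2d(X)-T[:3,3])@T[:3,:3];q=c@K.T;return q[:,:2]/q[:,2:]
E
python3 - <<'E'
from h import *
s=sensors.read_state();print(s)
for c in ['scene','side','wrist']:
    p=snap(c,c+'0.png');print(c,np.round(p['pose'],3).tolist(),np.round(p['intrinsics'],1).tolist())
    for n in ['rig','tilt_plate','handle','clamp','slab','block0','block1','block2','block3','case','flask','beaker']:
        print(n,[(np.round(d['bbox']).astype(int).tolist(),round(d['conf'],2)) for d in eyes.look_for(n,p)[:3]])
E
```

```text
pics
{'time': 0.0, 'joint_positions': array([-0.02257918,  0.33288577, -0.06477596,  1.46094778,  0.02162027,
        1.34990018, -0.08851498]), 'joint_vel': array([-0.00050282, -0.00040957, -0.00118775, -0.00054843, -0.00098939,
        0.00106066, -0.00070214]), 'joint_torque': array([-1.20520472e-04, -6.23245955e+01,  2.44190963e-02, -3.89891267e+01,
       -6.13984605e-02,  3.97891912e-02,  1.87085252e-04]), 'ee_pos': array([6.24607039e-01, 1.94969634e-05, 2.21742378e-01]), 'eef_rot': array([ 7.07084822e-01,  7.07128371e-01, -5.32062592e-04, -4.88153438e-04]), 'ft_force': array([ 0.7023253 , -0.21973834,  0.30602362]), 'torque': array([ 0.03566659, -0.02961712, -0.03210035]), 'grip_force': 0.0, 'width': 0.08693557212427992}
scene [[0.105, 0.809, -0.578, 1.346], [0.994, -0.09, 0.055, -0.084], [-0.008, -0.581, -0.814, 1.078], [0.0, 0.0, 0.0, 1.0]] [[515.5, 0.0, 313.2], [0.0, 515.5, 235.7], [0.0, 0.0, 1.0]]
rig [([291, 166, 388, 263], 0.65)]
tilt_plate [([285, 165, 385, 252], 0.72)]
handle [([291, 158, 387, 251], 0.97)]
clamp [([348, 159, 364, 203], 0.79)]
slab [([150, 211, 173, 231
[... 1188 characters left out ...]
[([418, 279, 497, 355], 0.64)]
flask [([390, 191, 426, 257], 0.58)]
beaker [([240, 146, 267, 184], 0.74), ([241, 209, 358, 278], 0.73)]
wrist [[1.0, 0.001, 0.002, 0.626], [0.001, -0.957, -0.289, 0.081], [0.001, 0.289, -0.957, 0.384], [0.0, 0.0, 0.0, 1.0]] [[404.7, 0.0, 321.3], [0.0, 404.7, 240.4], [0.0, 0.0, 1.0]]
rig [([32, 0, 354, 297], 0.76)]
tilt_plate [([32, 13, 343, 297], 0.69)]
handle [([31, 13, 343, 295], 0.64)]
clamp [([32, 62, 214, 109], 0.6)]
slab []
block0 [([182, 376, 207, 406], 0.75)]
block1 [([182, 376, 207, 406], 0.75)]
block2 [([182, 376, 207, 406], 0.75)]
block3 [([182, 376, 207, 406], 0.75)]
case [([394, 376, 471, 415], 0.69)]
flask [([462, 226, 591, 329], 0.85)]
beaker []
```

```bash
python3 - <<'E'
import cv2
a=cv2.imread('pics/scene0.png')[130:350,130:510];cv2.imwrite('pics/sc.png',cv2.resize(a,None,fx=2.1,fy=2.1,interpolation=2))
a=cv2.imread('pics/side0.png')[140:460,220:510];cv2.imwrite('pics/si.png',cv2.resize(a,None,fx=1.85,fy=1.85,interpolation=2))
E
```

```text
(no output)
```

View pics/sc.png

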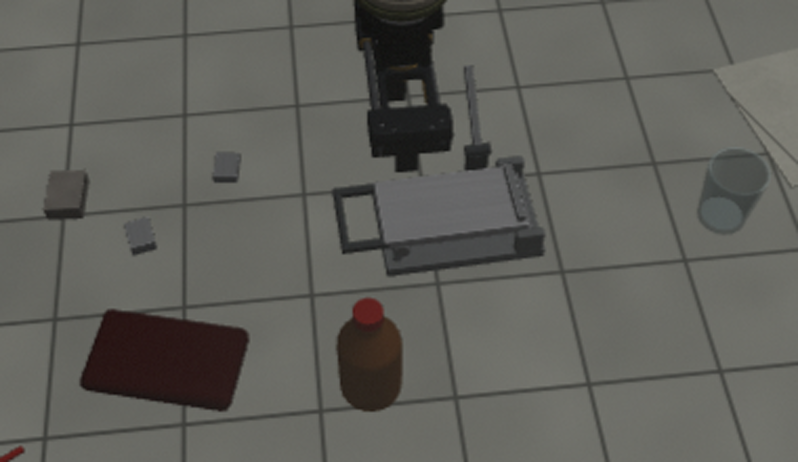

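View pics/si.png

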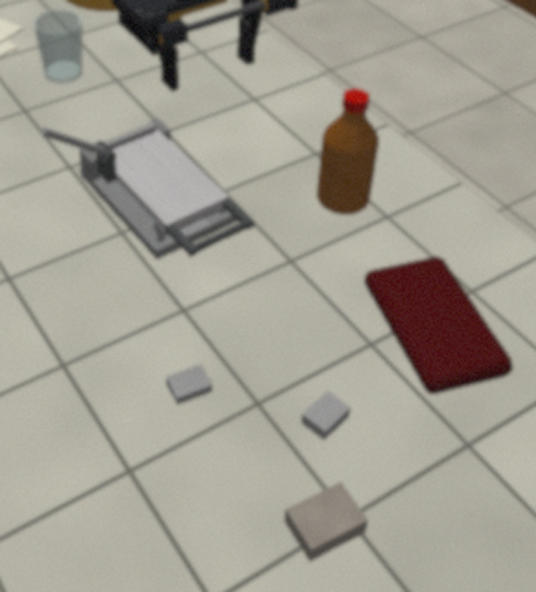

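View pics/wrist0.png

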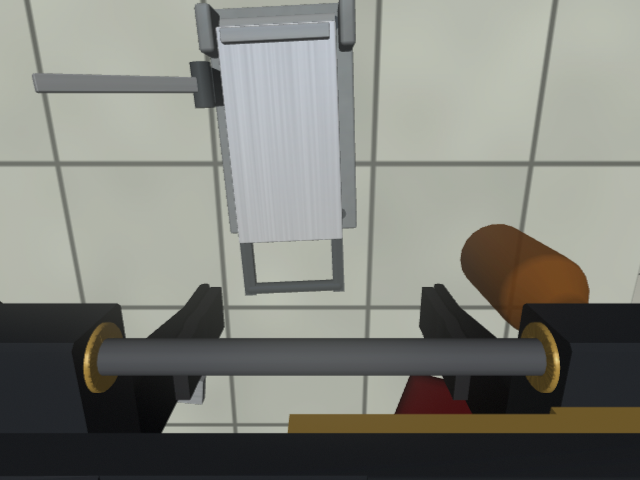

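The arm is above the handle end. The rig's hinge end points to world +y and the open clamp bar points to -x (wrist image, about (35..200, 83)). Two blocks show, at scene px about (238,210) and (197,243), and the slab is at about (162,222).

```bash
cat > m.py <<'E'
from h import *
import pickle
E
python3 - <<'E'
from h import *
from scipy.optimize import least_squares
p=snap('wrist')
# rig frame pts (mm) with plate flat ; image px
P=np.array([[95,-45,50],[95,45,50],[145,-46,43],[145,46,43],[-72,-45,60],[-72,45,60]])/1e3
U=np.array([[239,242],[342,239],[246,294],[343,290],[222,28],[329,25]])
def w(q):
    c,s=np.cos(q[2]),np.sin(q[2]);R=np.array([[c,-s,0],[s,c,0],[0,0,1]]);return R,np.array([q[0],q[1],0])
def X(q,P):R,t=w(q);return P@R.T+t
r=least_squares(lambda q:(proj(p,X(q,P))-U).ravel(),[.57,.13,-1.57],loss='soft_l1',f_scale=3)
print(r.x,np.degrees(r.x[2]),np.round(proj(p,X(r.x,P))-U,1).tolist())
print('handle',X(r.x,np.array([[.14,0,.043]])),'pad',X(r.x,np.array([[.069,0,.016]])),'basecorner',proj(p,X(r.x,np.array([[.095,.06,.016]]))))
sc=snap('scene');sd=snap('side')
for n,a,b in [('A',(239,209.5),(322.5,347)),('B',(197,243.5),(396.5,363.5)),('slab',(161.5,221),(398,424.5))]:
    print(n,at(sc,a,.01),at(sd,b,.01))
for n,a,b in [('flask',(307,318),(407,250)),('beaker',(474,236),(253,180)),('case',(210,301),(458,317))]:
    print(n,at(sc,a,.01),at(sd,b,.01))
E
```

```text
[ 0.59687621  0.07298739 -1.5337205 ] -87.87571156117201 [[-0.4, 2.2], [0.6, 1.6], [-1.9, -0.1], [1.4, 0.6], [-8.0, -0.4], [9.6, -2.3]]
handle [[ 0.60206563 -0.0669164   0.043     ]] pad [[0.59943385 0.00403481 0.016     ]] basecorner [[356.66622304 229.58016812]]
A [ 0.48139856 -0.19915992  0.01      ] [ 0.47683775 -0.20570192  0.01      ]
B [ 0.57935482 -0.30699004  0.01      ] [ 0.57386744 -0.30926314  0.01      ]
slab [ 0.49729089 -0.40093641  0.01      ] [ 0.50198492 -0.40713533  0.01      ]
flask [ 0.81578281 -0.0513221   0.01      ] [ 0.78702185 -0.07100027  0.01      ]
beaker [0.63357946 0.39221213 0.01      ] [0.60608635 0.38080192 0.01      ]
case [ 0.74752139 -0.27252871  0.01      ] [ 0.74785242 -0.28487943  0.01      ]
```

Call:
{"name": "arm_command", "arguments": {
  "steps": [
    {"rot": [0,0,10],"slide": [-0.003,-0.008,0],"grip": 0.5},
    {"rot": [0,0,10],"slide": [-0.003,-0.008,0],"grip": 0.5},
    {"rot": [0,0,10],"slide": [-0.003,-0.008,0],"grip": 0.5},
    {"rot": [0,0,10],"slide": [-0.003,-0.008,0],"grip": 0.5},
    {"rot": [0,0,10],"slide": [-0.003,-0.008,0],"grip": 0.5},
    {"rot": [0,0,10],"slide": [-0.003,-0.008,0],"grip": 0.5},
    {"rot": [0,0,10],"slide": [-0.002,-0.01,0],"grip": 0.5},
    {"rot": [0,0,10],"slide": [-0.002,-0.01,0],"grip": 0.5}
  ],
  "newtons": 25
}}

```text
time: 3.1
ee_pos: [0.6029, -0.0683, 0.2226]
eef_rot: [0.084, 0.996, 0.0, 0.0]
ft_force: [-0.3, -0.0, -0.9]
width: 0.0433
grip_force: 0.0
```

Call:
{"name": "arm_command", "arguments": {
  "steps": [
    {"rot": [0,0,6],"slide": [0,0,-0.03],"grip": 0.5},
    {"rot": [0,0,6.1],"slide": [0,0,-0.03],"grip": 0.5},
    {"slide": [0,0,-0.02],"grip": 0.5},
    {"slide": [0,0,0],"grip": 0.5},
    {"slide": [0,0,0],"grip": 0.5},
    {"slide": [0,0,0],"grip": 0.5},
    {"slide": [0,0,0],"grip": 0.5},
    {"slide": [0,0,0],"grip": 0.5}
  ]
}}

```text
schema error: expected keys rot, slide, grip
```

```bash
python3 - <<'E'
from h import *
p=snap('wrist','w1.png')
s=sensors.read_state();print(s['time'],s['ee_pos'],s['eef_rot'],s['width'],s['joint_positions'])
for n in ['rig','handle','block0','block1']:
    print(n,[(np.round(d['bbox']).astype(int).tolist(),round(d['conf'],2)) for d in eyes.look_for(n,p)[:3]])
print(proj(p,[[.602,-.067,.043]]),proj(p,[s['ee_pos']]))
E
```

```text
3.15 [ 0.60271217 -0.07021349  0.22259237] [ 8.06367694e-02  9.96743438e-01 -4.78808255e-04 -1.37194107e-05] 0.04375187475001358 [ 0.21043457  0.30120441 -0.21159669  1.50418441  0.06498014  1.34309708
  1.40275367]
rig [([306, 1, 598, 263], 0.7)]
handle [([306, 0, 588, 262], 0.97)]
block0 [([123, 66, 169, 116], 0.96), ([40, 192, 94, 242], 0.67)]
block1 [([123, 66, 169, 116], 0.96), ([40, 192, 94, 242], 0.67)]
[[320.73186782 211.29689167]] [[313.55779922 304.7536297 ]]
```

View pics/w1.png

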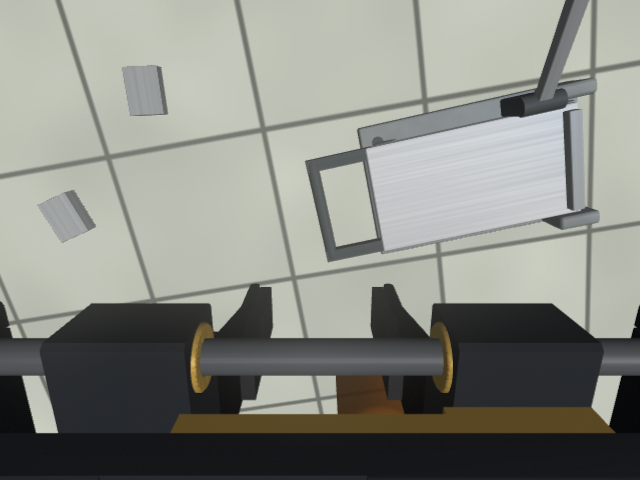

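The wrist view confirms the handle bar centre at px (323,208), against (321,211) predicted. The blocks are at (145,90) and (66,215).

Call:
{"name": "arm_command", "arguments": {
  "steps": [
    {"rot": [0,0,6],"slide": [0,0,-0.03],"grip": 0.5},
    {"rot": [0,0,6],"slide": [0,0.002,-0.03],"grip": 0.5},
    {"rot": [0,0,0],"slide": [0,0,-0.03],"grip": 0.5},
    {"rot": [0,0,0],"slide": [0,0,-0.03],"grip": 0.5},
    {"rot": [0,0,0],"slide": [0,0,-0.03],"grip": 0.5},
    {"rot": [0,0,0],"slide": [0,0,-0.03],"grip": 0.5},
    {"rot": [0,0,0],"slide": [0,0,-0.018],"grip": 0.5},
    {"rot": [0,0,0],"slide": [0,0,0],"grip": 0.5}
  ]
}}

```text
time: 4.35
ee_pos: [0.6023, -0.0655, 0.0236]
eef_rot: [-0.017, 1.0, 0.0, -0.001]
ft_force: [-0.4, 0.4, -0.2]
width: 0.0432
grip_force: 0.0
```

Call:
{"name": "arm_command", "arguments": {
  "steps": [
    {"rot": [0,0,0],"slide": [0,0,0],"grip": 0},
    {"rot": [0,0,0],"slide": [0,0,0],"grip": 0},
    {"rot": [0,0,0],"slide": [0,0,0],"grip": 0},
    {"rot": [0,0,0],"slide": [0,0,0],"grip": 0},
    {"rot": [0,0,0],"slide": [0,0,0],"grip": 0},
    {"rot": [0,0,0],"slide": [0,0,0],"grip": 0},
    {"rot": [0,0,0],"slide": [0,0,0],"grip": 0},
    {"rot": [0,0,0],"slide": [0,0,0],"grip": 0}
  ],
  "newtons": 25
}}

```text
time: 5.35
ee_pos: [0.6032, -0.0671, 0.0249]
eef_rot: [-0.017, 1.0, -0.0, 0.0]
ft_force: [-0.1, -5.2, 3.7]
width: 0.0092
grip_force: 25.0
```

```bash
python3 - <<'E'
from h import *
p=snap('wrist')
s=sensors.read_state();print(s['time'],s['ee_pos'],s['eef_rot'],s['width'],s['grip_force'],s['ft_force'])
import numpy as np
r=np.hypot(.215,.017);a0=np.arctan2(17,215)
for th in range(0,81,5):
    t=np.radians(th)+a0;print(th,np.round([r*np.cos(a0)-r*np.cos(t),r*(np.sin(t)-np.sin(a0))],4))
E
```

```text
5.4 [ 0.6032302  -0.06702356  0.0248803 ] [-1.70814873e-02  9.99853949e-01 -4.96440968e-04  2.39073554e-04] 0.00926477970046125 25.003333389759064 [ 0.26873966 -4.49733278  4.16433775]
0 [0. 0.]
5 [0.0023 0.0187]
10 [0.0062 0.0371]
15 [0.0117 0.0551]
20 [0.0188 0.0725]
25 [0.0273 0.0893]
30 [0.0373 0.1052]
35 [0.0486 0.1202]
40 [0.0612 0.1342]
45 [0.075 0.147]
50 [0.0898 0.1586]
55 [0.1056 0.1689]
60 [0.1222 0.1777]
65 [0.1395 0.185 ]
70 [0.1574 0.1908]
75 [0.1758 0.1951]
80 [0.1944 0.1977]
```

Call:
{"name": "arm_command", "arguments": {
  "steps": [
    {"rot": [0,0,0],"slide": [0,0.001,0.0094],"grip": 0},
    {"rot": [0,0,0],"slide": [0,0.0013,0.0093],"grip": 0},
    {"rot": [0,0,0],"slide": [0,0.0018,0.0093],"grip": 0},
    {"rot": [0,0,0],"slide": [0,0.0021,0.0091],"grip": 0},
    {"rot": [0,0,0],"slide": [0,0.0026,0.0091],"grip": 0},
    {"rot": [0,0,0],"slide": [-0.0005,0.0029,0.0089],"grip": 0},
    {"rot": [0,0,0],"slide": [0,0.0034,0.0088],"grip": 0},
    {"rot": [0,0,0],"slide": [0,0.0037,0.0086],"grip": 0}
  ]
}}

```text
time: 6.4
ee_pos: [0.6024, -0.0492, 0.0968]
eef_rot: [-0.017, 1.0, -0.001, -0.0]
ft_force: [2.2, -7.9, -4.3]
width: 0.009
grip_force: 25.0
```

Call:
{"name": "arm_command", "arguments": {
  "steps": [
    {"rot": [0,0,0],"slide": [0,0.0085,0.0168],"grip": 0},
    {"rot": [0,0,0],"slide": [-0.0005,0.01,0.0159],"grip": 0},
    {"rot": [0,0,0],"slide": [-0.0005,0.0113,0.015],"grip": 0},
    {"rot": [0,0,0],"slide": [-0.0005,0.0126,0.014],"grip": 0},
    {"rot": [0,0,0],"slide": [-0.0005,0.0138,0.0128],"grip": 0},
    {"rot": [0,0,0],"slide": [-0.0005,0.0148,0.0116],"grip": 0},
    {"rot": [0,0,0],"slide": [-0.0005,0.0158,0.0103],"grip": 0},
    {"rot": [0,0,0],"slide": [-0.0006,0.0166,0.0088],"grip": 0}
  ]
}}

```text
time: 7.4
ee_pos: [0.5987, 0.0524, 0.2042]
eef_rot: [-0.015, 1.0, -0.002, -0.0]
ft_force: [-7.1, -11.8, 11.2]
width: 0.0092
grip_force: 25.1
```

Call:
{"name": "arm_command", "arguments": {
  "steps": [
    {"rot": [0,0,0],"slide": [-0.0006,0.0173,0.0073],"grip": 0},
    {"rot": [0,0,0],"slide": [-0.0006,0.0179,0.0058],"grip": 0},
    {"rot": [0,0,0],"slide": [-0.0007,0.0184,0.0043],"grip": 0},
    {"rot": [0,0,0],"slide": [0,0,0],"grip": 0},
    {"rot": [0,0,0],"slide": [0,0,0],"grip": 0},
    {"rot": [0,0,0],"slide": [0,0,0],"grip": 0},
    {"rot": [0,0,0],"slide": [0,0,0],"grip": 0},
    {"rot": [0,0,0],"slide": [0,0,0],"grip": 0}
  ]
}}

```text
time: 8.4
ee_pos: [0.5961, 0.1111, 0.2218]
eef_rot: [-0.018, 1.0, 0.001, -0.0]
ft_force: [-10.9, -1.9, 16.6]
width: 0.009
grip_force: 25.1
```

Call:
{"name": "arm_command", "arguments": {
  "steps": [
    {"rot": [0,0,0],"slide": [0,0,0],"grip": 0.4},
    {"rot": [0,0,0],"slide": [0,0,0],"grip": 0.4},
    {"rot": [0,0,0],"slide": [0,0,0],"grip": 0.4},
    {"rot": [0,0,0],"slide": [0,0,0],"grip": 0.4},
    {"rot": [0,0,0],"slide": [0,0,0.03],"grip": 0.4},
    {"rot": [0,0,0],"slide": [0,0,0.04],"grip": 0.4},
    {"rot": [0,0,-10],"slide": [0,-0.04,0.01],"grip": 0.4},
    {"rot": [0,0,-10],"slide": [-0.01,-0.06,0],"grip": 0.4}
  ]
}}

```text
time: 9.4
ee_pos: [0.5875, 0.0107, 0.3005]
eef_rot: [0.157, 0.988, 0.001, 0.001]
ft_force: [0.7, -0.7, -0.9]
width: 0.0343
grip_force: 0.0
```

Call:
{"name": "arm_command", "arguments": {
  "steps": [
    {"rot": [0,0,-10],"slide": [-0.02,-0.04,0],"grip": 1},
    {"rot": [0,0,-10],"slide": [-0.02,-0.04,0],"grip": 1},
    {"rot": [0,0,-10],"slide": [-0.02,-0.04,0],"grip": 1},
    {"rot": [0,0,-10],"slide": [-0.01,-0.04,0],"grip": 1},
    {"rot": [0,0,-10],"slide": [0,-0.04,0],"grip": 1},
    {"rot": [0,0,-10],"slide": [0,-0.04,0],"grip": 1},
    {"rot": [0,0,-10],"slide": [0,-0.03,0],"grip": 1},
    {"rot": [0,0,0],"slide": [0,0,0],"grip": 1}
  ]
}}

```text
time: 10.4
ee_pos: [0.5162, -0.2628, 0.2992]
eef_rot: [0.697, 0.717, -0.001, -0.0]
ft_force: [0.8, 0.3, 0.2]
width: 0.0869
grip_force: 0.0
```

```bash
python3 - <<'E'
from h import *
p=snap('wrist','w2.png')
s=sensors.read_state();print(s['time'],s['ee_pos'],s['eef_rot'],s['width'])
for c in ['wrist','scene','side']:
    p=snap(c,c+'2.png')
    for n in ['block0','tilt_plate','slab']:
        print(c,n,[(np.round(d['bbox']).astype(int).tolist(),round(d['conf'],2)) for d in eyes.look_for(n,p)[:4]])
import cv2
a=cv2.imread('pics/scene2.png')[130:350,130:510];b=cv2.imread('pics/wrist2.png')
b=cv2.resize(b,(480,360));a=cv2.resize(a,(320,185))
o=np.zeros((360,800,3),np.uint8);o[:,:480]=b;o[:185,480:]=a
a=cv2.imread('pics/side2.png')[140:460,220:510];o[185:,480:480+158]=cv2.resize(a,(158,175));cv2.imwrite('pics/c2.png',o)
E
```

```text
10.45 [ 0.51677976 -0.26080571  0.29931769] [ 6.94835571e-01  7.19168585e-01 -5.84526974e-05 -2.69774606e-04] 0.0869965786997468
wrist block0 [([269, 119, 308, 158], 0.96), ([578, 2, 640, 31], 0.73), ([348, 221, 388, 253], 0.62)]
wrist tilt_plate []
wrist slab [([280, 284, 331, 329], 0.96), ([347, 220, 386, 253], 0.21)]
scene block0 [([187, 233, 204, 254], 0.56), ([234, 200, 245, 219], 0.47), ([309, 158, 406, 263], 0.19), ([292, 275, 323, 324], 0.17)]
scene tilt_plate [([358, 158, 411, 241], 0.68)]
scene slab [([151, 212, 170, 232], 0.74)]
side block0 [([382, 353, 411, 378], 0.78), ([308, 338, 335, 358], 0.69)]
side tilt_plate [([219, 144, 313, 232], 0.56)]
side slab [([375, 400, 419, 444], 0.68)]
```

View pics/c2.png

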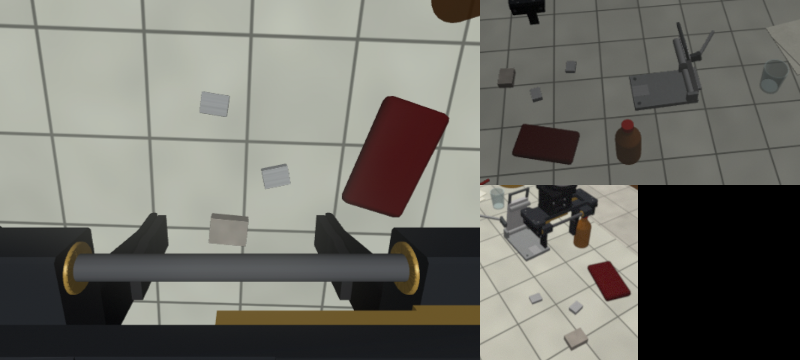

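Only two blocks show in all three views, the plate stays up, and the slab lies beyond them. I'll zoom in to get the poses.

```bash
python3 - <<'E'
import cv2,numpy as np
b=cv2.imread('pics/wrist2.png')
o=[cv2.resize(b[y:y+66,x:x+66],(264,264),interpolation=cv2.INTER_CUBIC) for x,y in [(255,105),(335,205),(272,275)]]
cv2.imwrite('pics/z2.png',np.hstack(o))
E
```

```text
(no output)
```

View pics/z2.png

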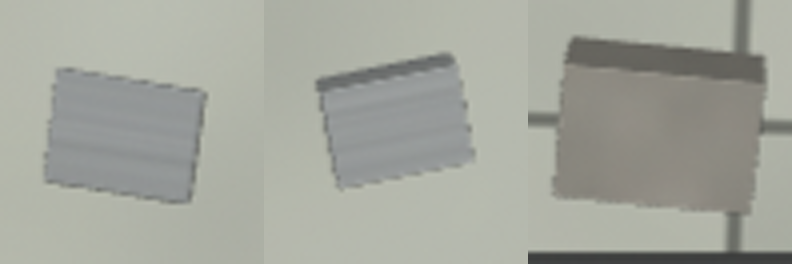

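```bash
python3 - <<'E'
from h import *
from scipy.optimize import least_squares
p=snap('wrist')
def fit(n,q,off,L,W,H,far=None):
    U=np.array(q)/4+off
    best=[]
    for h in H:
        def f(v,full=0):
            c,s=np.cos(v[2]),np.sin(v[2])
            P=np.array([[-L,W],[L,W],[L,-W],[-L,-W]])/2
            X=np.c_[P@np.array([[c,s],[-s,c]])+v[:2],np.full(4,h)]
            r=(proj(p,X)-U)
            if far is not None:
                X2=X[:2].copy();X2[:,2]=0;r=np.r_[r,proj(p,X2)-(np.array(far)/4+off)]
            return r.ravel()
        a=at(p,U.mean(0),h);r=least_squares(f,[a[0],a[1],0])
        best.append((r.cost,h,np.round(r.x[:2],4),round(np.degrees(r.x[2]),1)))
    print(n);[print(b) for b in best]
H=[.012,.016,.02,.024]
fit('A',[(57,68),(205,92),(190,204),(44,182)],(255,105),.04,.03,H)
fit('B',[(58,92),(192,66),(210,160),(77,188)],(335,205),.04,.03,H,[(54,79),(188,54)])
fit('slab',[(38,64),(236,82),(221,213),(26,196)],(272,275),.06,.044,[.022],[(43,37),(238,57)])
E
```

```text
A
(np.float64(0.019154487457419104), 0.012, array([ 0.479 , -0.2025]), np.float64(-6.6))
(np.float64(0.14867799594000486), 0.016, array([ 0.4793, -0.2023]), np.float64(-6.6))
(np.float64(0.4630535431586663), 0.02, array([ 0.4797, -0.2021]), np.float64(-6.6))
(np.float64(0.9724014275987728), 0.024, array([ 0.48  , -0.2019]), np.float64(-6.6))
B
(np.float64(0.6591762911231785), 0.012, array([ 0.5756, -0.3085]), np.float64(13.9))
(np.float64(1.4759388996180882), 0.016, array([ 0.5753, -0.3077]), np.float64(13.8))
(np.float64(3.9009643114606365), 0.02, array([ 0.5749, -0.3069]), np.float64(13.8))
(np.float64(7.97006242975364), 0.024, array([ 0.5745, -0.3061]), np.float64(13.7))
slab
(np.float64(1.3436321313567883), 0.022, array([ 0.5044, -0.3999]), np.float64(-3.9))
```

Call:
{"name": "arm_command", "arguments": {
  "steps": [
    {"rot": [0,0,-9.8],"slide": [0.007,-0.006,-0.02],"grip": 0.7},
    {"rot": [0,0,-9.8],"slide": [0.007,-0.006,-0.02],"grip": 0.7},
    {"rot": [0,0,-9.8],"slide": [0.007,-0.006,-0.03],"grip": 0.7},
    {"rot": [0,0,-9.8],"slide": [0.007,-0.006,-0.03],"grip": 0.7},
    {"rot": [0,0,-9.8],"slide": [0.007,-0.006,-0.03],"grip": 0.7},
    {"rot": [0,0,-9.8],"slide": [0.008,-0.006,-0.03],"grip": 0.7},
    {"rot": [0,0,-9.8],"slide": [0.008,-0.005,-0.03],"grip": 0.7},
    {"rot": [0,0,-9.7],"slide": [0.008,-0.006,0],"grip": 0.7}
  ]
}}

```text
time: 12.1
ee_pos: [0.5748, -0.3065, 0.1066]
eef_rot: [0.993, 0.117, -0.002, -0.001]
ft_force: [0.5, -0.6, 0.1]
width: 0.0608
grip_force: 0.0
```

```bash
python3 - <<'E'
from h import *
p=snap('wrist','w3.png')
s=sensors.read_state();print(s['time'],s['ee_pos'],s['eef_rot'],s['width'],2*np.degrees(np.arctan2(s['eef_rot'][1],s['eef_rot'][0])),s['joint_positions'])
d=eyes.look_for('block0',p);print([(np.round(x['bbox']).astype(int).tolist(),round(x['conf'],2)) for x in d[:3]])
c=np.cos(np.radians(13.8));q=np.sin(np.radians(13.8))
P=np.array([[-20,15],[20,15],[20,-15],[-20,-15]])/1e3@np.array([[c,q],[-q,c]])+[.5755,-.308]
U=proj(p,np.c_[P,np.full(4,.016)]);print(U.round())
im=cv2.cvtColor(p['pixels'],cv2.COLOR_RGB2BGR);cv2.polylines(im,[U.round().astype(np.int32)],True,(0,0,255),1);cv2.imwrite('pics/w3.png',im)
E
```

```text
12.15 [ 0.57625618 -0.30744965  0.10806494] [ 9.93653047e-01  1.12484334e-01 -8.85896193e-04 -3.36144868e-04] 0.060962260365635054 12.917098681349891 [ 0.24888479  0.47713212  0.22875523  1.52542829 -0.11371813  1.15398795
 -0.8461155 ]
[([300, 218, 348, 279], 0.75), ([176, 312, 186, 324], 0.54)]
[[303. 276.]
 [302. 217.]
 [348. 217.]
 [348. 275.]]
```

View pics/w3.png

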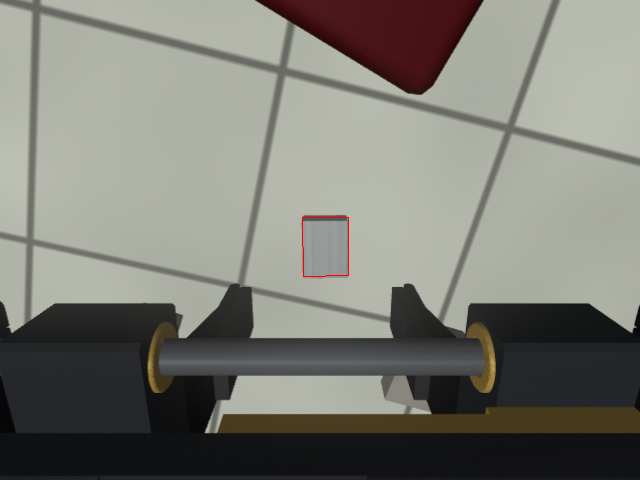

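The predicted outline sits on block B at px (303..348, 217..276).

Call:
{"name": "arm_command", "arguments": {
  "steps": [
    {"rot": [0,0,0],"slide": [0,-0.001,-0.03],"grip": 0.7},
    {"rot": [0,0,0],"slide": [0,0,-0.03],"grip": 0.7},
    {"rot": [0,0,0],"slide": [0,0,-0.03],"grip": 0.7},
    {"rot": [0,0,0],"slide": [0,0,-0.015],"grip": 0.7},
    {"rot": [0,0,0],"slide": [0,0,0],"grip": 0.5},
    {"rot": [0,0,0],"slide": [0,0,0],"grip": 0.2},
    {"rot": [0,0,0],"slide": [0,0,0],"grip": 0.2},
    {"rot": [0,0,0],"slide": [0,0,0],"grip": 0.2}
  ],
  "newtons": 35
}}

```text
time: 13.2
ee_pos: [0.5765, -0.3084, 0.0055]
eef_rot: [0.993, 0.119, 0.001, 0.0]
ft_force: [-0.9, 0.1, 4.0]
width: 0.0295
grip_force: 35.0
```

Call:
{"name": "arm_command", "arguments": {
  "steps": [
    {"rot": [0,0,0],"slide": [0,0,0],"grip": 0.2},
    {"rot": [0,0,0],"slide": [0,0,0.02],"grip": 0.2},
    {"rot": [0,0,0],"slide": [0,0,0.04],"grip": 0.2},
    {"rot": [0,0,0],"slide": [0,0,0.04],"grip": 0.2},
    {"rot": [0,0,0],"slide": [0,0,0],"grip": 0.2},
    {"rot": [0,0,0],"slide": [0,0,0],"grip": 0.2},
    {"rot": [0,0,0],"slide": [0,0,0],"grip": 0.2},
    {"rot": [0,0,0],"slide": [0,0,0],"grip": 0.2}
  ]
}}

```text
time: 14.2
ee_pos: [0.5755, -0.3079, 0.1037]
eef_rot: [0.993, 0.119, -0.001, -0.0]
ft_force: [-0.3, -0.3, -1.8]
width: 0.0294
grip_force: 35.0
```

Call:
{"name": "arm_command", "arguments": {
  "steps": [
    {"rot": [0,0,9.8],"slide": [0.003,0.03,0.01],"grip": 0.2},
    {"rot": [0,0,9.8],"slide": [0.003,0.04,0.02],"grip": 0.2},
    {"rot": [0,0,9.8],"slide": [0.003,0.04,0.01],"grip": 0.2},
    {"rot": [0,0,9.8],"slide": [0.003,0.04,0],"grip": 0.2},
    {"rot": [0,0,9.8],"slide": [0.003,0.04,0],"grip": 0.2},
    {"rot": [0,0,9.8],"slide": [0.003,0.04,0],"grip": 0.2},
    {"rot": [0,0,9.8],"slide": [0.003,0.04,0],"grip": 0.2},
    {"rot": [0,0,9.8],"slide": [0.003,0.02,0],"grip": 0.2}
  ]
}}

```text
time: 15.2
ee_pos: [0.5998, -0.0152, 0.1442]
eef_rot: [0.691, 0.723, 0.0, -0.001]
ft_force: [0.2, -0.4, -1.9]
width: 0.0293
grip_force: 35.0
```

```bash
python3 - <<'E'
from h import *
p=snap('wrist');sc=snap('scene','s4.png');sd=snap('side','d4.png')
s=sensors.read_state();print(s['time'],s['ee_pos'],s['width'],2*np.degrees(np.arctan2(s['eef_rot'][1],s['eef_rot'][0])))
# predicted pad outlines
c,q=np.cos(-1.5337),np.sin(-1.5337);R=np.array([[c,-q],[q,c]])
P=np.array([[-24,19],[24,19],[24,-19],[-24,-19]])/1e3+[.069,0]
X=np.c_[P@R.T+[.5969,.0730],np.full(4,.016)]
o=[]
B=np.array([[-95,60],[95,60],[95,-60],[-95,-60]])/1e3
XB=np.c_[B@R.T+[.5969,.0730],np.full(4,.016)]
for pp,n in ((sc,'scene'),(sd,'side')):
    im=cv2.cvtColor(pp['pixels'],cv2.COLOR_RGB2BGR);im=cv2.resize(im,None,fx=4,fy=4,interpolation=2)
    for Y,col in ((X,(0,0,255)),(XB,(0,255,0))):cv2.polylines(im,[np.round(proj(pp,Y)*4+1.5).astype(np.int32)],True,col,1)
    u=(proj(pp,X).mean(0)*4).astype(int);o.append(im[u[1]-250:u[1]+250,u[0]-200:u[0]+200])
cv2.imwrite('pics/c4.png',np.hstack(o))
E
```

```text
15.35 [ 0.59984065 -0.01743345  0.14422246] 0.029207473328187263 92.06642861531085
```

View pics/c4.png

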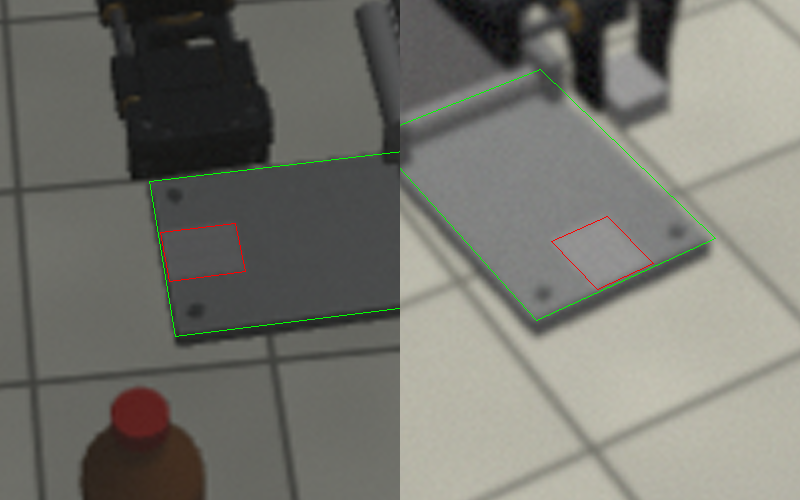

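The pad and base outlines match the pictures in both views, so I can place the block.

Call:
{"name": "arm_command", "arguments": {
  "steps": [
    {"rot": [0,0,0],"slide": [0,0.02,-0.03],"grip": 0.2},
    {"rot": [0,0,0],"slide": [0,0,-0.03],"grip": 0.2},
    {"rot": [0,0,0],"slide": [0,0,-0.03],"grip": 0.2},
    {"rot": [0,0,0],"slide": [0,0,-0.02],"grip": 0.2},
    {"rot": [0,0,0],"slide": [0,0,-0.008],"grip": 0.2},
    {"rot": [0,0,0],"slide": [0,0,-0.005],"grip": 0.2},
    {"rot": [0,0,0],"slide": [0,0,0],"grip": 0.2},
    {"rot": [0,0,0],"slide": [0,0,0],"grip": 0.2}
  ]
}}

```text
time: 16.35
ee_pos: [0.6006, 0.0018, 0.0225]
eef_rot: [0.694, 0.72, 0.001, 0.0]
ft_force: [0.0, -0.8, -1.7]
width: 0.0295
grip_force: 35.0
```

Call:
{"name": "arm_command", "arguments": {
  "steps": [
    {"rot": [0,0,0],"slide": [-0.001,0.002,-0.001],"grip": 0.2},
    {"rot": [0,0,0],"slide": [0,0,-0.001],"grip": 0.2},
    {"rot": [0,0,0],"slide": [0,0,0],"grip": 0.2},
    {"rot": [0,0,0],"slide": [0,0,0],"grip": 0.6},
    {"rot": [0,0,0],"slide": [0,0,0],"grip": 0.6},
    {"rot": [0,0,0],"slide": [0,0,0],"grip": 0.6},
    {"rot": [0,0,0],"slide": [0,0,0.03],"grip": 0.6},
    {"rot": [0,0,0],"slide": [0,0,0.03],"grip": 0.6}
  ]
}}

```text
time: 17.35
ee_pos: [0.5987, 0.0039, 0.08]
eef_rot: [0.694, 0.72, -0.0, -0.0]
ft_force: [0.2, -0.4, 0.0]
width: 0.0518
grip_force: 0.0
```

Call:
{"name": "arm_command", "arguments": {
  "steps": [
    {"rot": [0,0,10],"slide": [0,-0.01,0.03],"grip": 0.6},
    {"rot": [0,0,10],"slide": [-0.02,-0.03,0.02],"grip": 0.6},
    {"rot": [0,0,10],"slide": [-0.02,-0.03,0],"grip": 0.6},
    {"rot": [0,0,10],"slide": [-0.02,-0.03,0],"grip": 0.6},
    {"rot": [0,0,10],"slide": [-0.02,-0.03,0],"grip": 0.7},
    {"rot": [0,0,10],"slide": [-0.02,-0.03,0],"grip": 0.7},
    {"rot": [0,0,10],"slide": [-0.01,-0.03,0],"grip": 0.7},
    {"rot": [0,0,10],"slide": [-0.01,-0.016,0],"grip": 0.7}
  ]
}}

```text
time: 18.35
ee_pos: [0.4783, -0.2039, 0.1297]
eef_rot: [0.067, 0.998, -0.0, 0.0]
ft_force: [-0.6, -0.2, 0.1]
width: 0.0611
grip_force: 0.0
```

```bash
python3 - <<'E'
from h import *
p=snap('wrist','w5.png');sc=snap('scene','s5.png');sd=snap('side','d5.png')
s=sensors.read_state();print(s['time'],s['ee_pos'],s['width'],2*np.degrees(np.arctan2(s['eef_rot'][1],s['eef_rot'][0])))
c,q=np.cos(-1.5337),np.sin(-1.5337);R=np.array([[c,-q],[q,c]])
P=np.array([[-20,15],[20,15],[20,-15],[-20,-15]])/1e3+[.069,0]
X=np.c_[P@R.T+[.5969,.0730],np.full(4,.032)];X2=X.copy();X2[:,2]=.028
o=[]
for pp in (sc,sd):
    im=cv2.cvtColor(pp['pixels'],cv2.COLOR_RGB2BGR);im=cv2.resize(im,None,fx=5,fy=5,interpolation=2)
    for Y,col in ((X,(0,0,255)),(X2,(0,255,0))):cv2.polylines(im,[np.round(proj(pp,Y)*5+2).astype(np.int32)],True,col,1)
    u=(proj(pp,X).mean(0)*5).astype(int);o.append(im[u[1]-150:u[1]+150,u[0]-130:u[0]+130])
c=np.cos(np.radians(-6.6));q=np.sin(np.radians(-6.6))
P=np.array([[-20,15],[20,15],[20,-15],[-20,-15]])/1e3@np.array([[c,q],[-q,c]])+[.479,-.2025]
im=cv2.cvtColor(p['pixels'],cv2.COLOR_RGB2BGR);im=cv2.resize(im,None,fx=2,fy=2,interpolation=2)
for h in (.012,.016):
    U=proj(p,np.c_[P,np.full(4,h)]);cv2.polylines(im,[np.round(U*2).astype(np.int32)],True,(0,0,255 if h<.015 else 0),1)
u=(U.mean(0)*2).astype(int);print(u);print([x['bbox'] for x in eyes.look_for('block0',p)])
o.append(im[max(u[1]-150,0):u[1]+150,u[0]-130:u[0]+130]);cv2.imwrite('pics/c5.png',np.hstack(o))
E
```

```text
18.5 [ 0.47874525 -0.20269935  0.12964377] 0.06097962054897781 171.81139654007254
[642 467]
[[299.4, 199.6, 347.0, 258.8]]
```

View pics/c5.png

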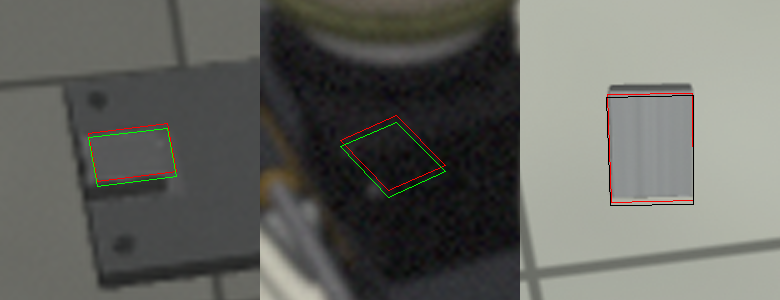

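Block B sits on the pad within about 2 mm. Block A is under the gripper as predicted.

Call:
{"name": "arm_command", "arguments": {
  "steps": [
    {"rot": [0,0,1.5],"slide": [0.001,0,-0.03],"grip": 0.7},
    {"rot": [0,0,0],"slide": [0,0,-0.03],"grip": 0.7},
    {"rot": [0,0,0],"slide": [0,0,-0.03],"grip": 0.7},
    {"rot": [0,0,0],"slide": [0,0,-0.025],"grip": 0.7},
    {"rot": [0,0,0],"slide": [0,0,-0.01],"grip": 0.7},
    {"rot": [0,0,0],"slide": [0,0,0],"grip": 0.2},
    {"rot": [0,0,0],"slide": [0,0,0],"grip": 0.2},
    {"rot": [0,0,0],"slide": [0,0,0],"grip": 0.2}
  ],
  "newtons": 35
}}

```text
time: 19.55
ee_pos: [0.4807, -0.2024, 0.0056]
eef_rot: [0.056, 0.998, -0.0, 0.001]
ft_force: [-0.2, 0.0, 0.6]
width: 0.0388
grip_force: 0.0
```

Call:
{"name": "arm_command", "arguments": {
  "steps": [
    {"rot": [0,0,0],"slide": [0,0,0],"grip": 0.2},
    {"rot": [0,0,0],"slide": [0,0,0.02],"grip": 0.2},
    {"rot": [0,0,0],"slide": [0,0,0.04],"grip": 0.2},
    {"rot": [0,0,0],"slide": [0,0,0.06],"grip": 0.2},
    {"rot": [0,0,-10],"slide": [0.02,0.02,0.02],"grip": 0.2},
    {"rot": [0,0,-10],"slide": [0.02,0.03,0],"grip": 0.2},
    {"rot": [0,0,-10],"slide": [0.02,0.03,0],"grip": 0.2},
    {"rot": [0,0,-10],"slide": [0.02,0.03,0],"grip": 0.2}
  ]
}}

```text
time: 20.55
ee_pos: [0.5604, -0.0913, 0.1448]
eef_rot: [0.397, 0.918, 0.0, 0.0]
ft_force: [0.1, -0.3, -1.2]
width: 0.0292
grip_force: 35.0
```

Call:
{"name": "arm_command", "arguments": {
  "steps": [
    {"rot": [0,0,-10],"slide": [0.02,0.03,0],"grip": 0.2},
    {"rot": [0,0,-10],"slide": [0.01,0.03,0],"grip": 0.2},
    {"rot": [0,0,-10],"slide": [0.01,0.02,0],"grip": 0.2},
    {"rot": [0,0,-10],"slide": [0,0.012,0],"grip": 0.2},
    {"rot": [0,0,-1.3],"slide": [0,0,0],"grip": 0.2},
    {"rot": [0,0,0],"slide": [0,0,0],"grip": 0.2},
    {"rot": [0,0,0],"slide": [0,0,0],"grip": 0.2},
    {"rot": [0,0,0],"slide": [0,0,0],"grip": 0.2}
  ]
}}

```text
time: 21.55
ee_pos: [0.6, -0.0008, 0.1447]
eef_rot: [0.693, 0.721, 0.0, 0.0]
ft_force: [-0.0, -0.2, -1.2]
width: 0.0292
grip_force: 35.0
```

Call:
{"name": "arm_command", "arguments": {
  "steps": [
    {"rot": [0,0,0],"slide": [0,0.004,-0.04],"grip": 0.2},
    {"rot": [0,0,0],"slide": [0,0,-0.03],"grip": 0.2},
    {"rot": [0,0,0],"slide": [0,0,-0.02],"grip": 0.2},
    {"rot": [0,0,0],"slide": [0,0,-0.01],"grip": 0.2},
    {"rot": [0,0,0],"slide": [0,0,-0.005],"grip": 0.2},
    {"rot": [0,0,0],"slide": [0,0,-0.001],"grip": 0.2},
    {"rot": [0,0,0],"slide": [0,0,0],"grip": 0.2},
    {"rot": [0,0,0],"slide": [0,0,0],"grip": 0.2}
  ]
}}

```text
time: 22.55
ee_pos: [0.6004, 0.0039, 0.0392]
eef_rot: [0.693, 0.721, 0.0, 0.0]
ft_force: [-0.1, -0.3, -1.6]
width: 0.0292
grip_force: 35.0
```

```bash
python3 - <<'E'
from h import *
sc=snap('scene','s6.png');p=snap('wrist')
s=sensors.read_state();print(s['time'],s['ee_pos'],s['ft_force'],s['torque'])
E
```

```text
22.65 [0.6002345  0.00381432 0.03907041] [ 0.27534325  0.12097439 -0.82522025] [-0.06552276 -0.0277891  -0.01156311]
```

Call:
{"name": "arm_command", "arguments": {
  "steps": [
    {"rot": [0,0,0],"slide": [0,0,-0.001],"grip": 0.2},
    {"rot": [0,0,0],"slide": [0,0,-0.001],"grip": 0.2},
    {"rot": [0,0,0],"slide": [0,0,0],"grip": 0.2},
    {"rot": [0,0,0],"slide": [0,0,0],"grip": 0.6},
    {"rot": [0,0,0],"slide": [0,0,0],"grip": 0.6},
    {"rot": [0,0,0],"slide": [0,0,0],"grip": 0.6},
    {"rot": [0,0,0],"slide": [0,0,0.03],"grip": 0.6},
    {"rot": [0,0,0],"slide": [0,0,0.05],"grip": 0.6}
  ]
}}

```text
time: 23.65
ee_pos: [0.5987, 0.0038, 0.1159]
eef_rot: [0.693, 0.721, -0.001, -0.001]
ft_force: [1.4, 0.4, 0.3]
width: 0.0514
grip_force: 0.0
```

Call:
{"name": "arm_command", "arguments": {
  "steps": [
    {"rot": [0,0,10],"slide": [0,-0.04,0.04],"grip": 0.4},
    {"rot": [0,0,10],"slide": [0,-0.04,0.04],"grip": 0.4},
    {"rot": [0,0,10],"slide": [0,0,0.05],"grip": 0.4},
    {"rot": [0,0,10],"slide": [0,0,0.05],"grip": 0.4},
    {"rot": [0,0,10],"slide": [0,0.02,0],"grip": 0.4},
    {"rot": [0,0,10],"slide": [0,0.03,0],"grip": 0.4},
    {"rot": [0,0,10],"slide": [0,0.03,0],"grip": 0.4},
    {"rot": [0,0,10],"slide": [-0.002,0.03,0],"grip": 0.4}
  ]
}}

```text
time: 24.65
ee_pos: [0.5979, 0.0347, 0.2966]
eef_rot: [0.064, 0.998, 0.0, -0.0]
ft_force: [-0.4, 0.1, 0.2]
width: 0.035
grip_force: 0.0
```

```bash
python3 - <<'E'
from h import *
p=snap('wrist','w7.png');sc=snap('scene','s7.png');sd=snap('side','d7.png')
s=sensors.read_state();print(s['time'],s['ee_pos'],s['width'],2*np.degrees(np.arctan2(s['eef_rot'][1],s['eef_rot'][0])))
c,q=np.cos(-1.5337),np.sin(-1.5337);R=np.array([[c,-q],[q,c]])
P=np.array([[-20,15],[20,15],[20,-15],[-20,-15]])/1e3+[.069,0]
o=[]
for pp in (sc,sd):
    im=cv2.cvtColor(pp['pixels'],cv2.COLOR_RGB2BGR);im=cv2.resize(im,None,fx=4,fy=4,interpolation=2)
    for h,col in ((.044,(0,0,255)),(.016,(0,255,0))):
        X=np.c_[P@R.T+[.5969,.0730],np.full(4,h)]
        cv2.polylines(im,[np.round(proj(pp,X)*4+2).astype(np.int32)],True,col,1)
    u=(proj(pp,X).mean(0)*4).astype(int);o.append(im[u[1]-300:u[1]+200,u[0]-180:u[0]+220])
cv2.imwrite('pics/c7.png',np.hstack(o))
E
```

```text
24.8 [0.59782727 0.03567686 0.29666093] 0.03491395690747731 172.46600927239086
```

View pics/c7.png

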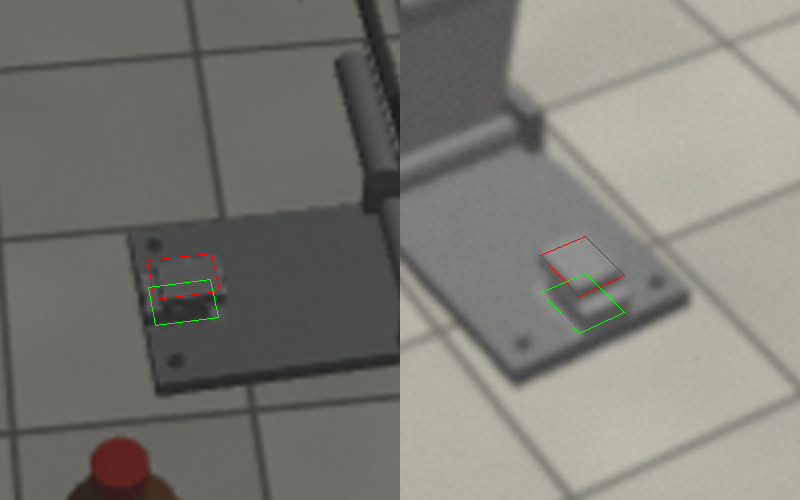

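The two-block stack is on the pad within a few mm of the outlines. Next I re-grip the handle.

Call:
{"name": "arm_command", "arguments": {
  "steps": [
    {"rot": [0,0,9.5],"slide": [-0.001,0.04,0.003],"grip": 0.4},
    {"rot": [0,0,0],"slide": [0,0.035,0],"grip": 0.4},
    {"rot": [0,0,0],"slide": [0,0,-0.03],"grip": 0.4},
    {"rot": [0,0,0],"slide": [0,0,-0.03],"grip": 0.4},
    {"rot": [0,0,0],"slide": [0,0,-0.018],"grip": 0.4},
    {"rot": [0,0,0],"slide": [0,0,0],"grip": 0},
    {"rot": [0,0,0],"slide": [0,0,0],"grip": 0},
    {"rot": [0,0,0],"slide": [0,0,0],"grip": 0}
  ],
  "newtons": 25
}}

```text
time: 25.8
ee_pos: [0.5976, 0.109, 0.223]
eef_rot: [-0.016, 1.0, 0.0, 0.001]
ft_force: [0.5, 1.8, -1.3]
width: 0.0124
grip_force: 1.1
```

Call:
{"name": "arm_command", "arguments": {
  "steps": [
    {"rot": [0,0,0],"slide": [0,0,0],"grip": 0},
    {"rot": [0,0,0],"slide": [0,0,0],"grip": 0},
    {"rot": [0,0,0],"slide": [0,0,0],"grip": 0},
    {"rot": [0,0,0],"slide": [0,0,0],"grip": 0},
    {"rot": [0,0,0],"slide": [0,0,0],"grip": 0},
    {"rot": [0,0,0],"slide": [0,0,0],"grip": 0},
    {"rot": [0,0,0],"slide": [0,0,0],"grip": 0},
    {"rot": [0,0,0],"slide": [0,0,0],"grip": 0}
  ]
}}

```text
time: 26.8
ee_pos: [0.5976, 0.109, 0.2227]
eef_rot: [-0.016, 1.0, 0.0, 0.001]
ft_force: [0.6, 0.8, 5.3]
width: 0.0091
grip_force: 25.0
```

Call:
{"name": "arm_command", "arguments": {
  "steps": [
    {"rot": [0,0,0],"slide": [0.0007,-0.0184,-0.0043],"grip": 0},
    {"rot": [0,0,0],"slide": [0.0006,-0.0179,-0.0058],"grip": 0},
    {"rot": [0,0,0],"slide": [0.0006,-0.0173,-0.0073],"grip": 0},
    {"rot": [0,0,0],"slide": [0.0006,-0.0166,-0.0088],"grip": 0},
    {"rot": [0,0,0],"slide": [0.0005,-0.0158,-0.0103],"grip": 0},
    {"rot": [0,0,0],"slide": [0.0005,-0.0148,-0.0116],"grip": 0},
    {"rot": [0,0,0],"slide": [0.0005,-0.0138,-0.0128],"grip": 0},
    {"rot": [0,0,0],"slide": [0.0005,-0.0126,-0.014],"grip": 0}
  ]
}}

```text
time: 27.8
ee_pos: [0.6018, -0.0198, 0.1459]
eef_rot: [-0.015, 1.0, -0.0, 0.0]
ft_force: [5.9, 2.7, -0.4]
width: 0.0095
grip_force: 24.9
```

Call:
{"name": "arm_command", "arguments": {
  "steps": [
    {"rot": [0,0,0],"slide": [0,-0.0113,-0.015],"grip": 0},
    {"rot": [0,0,0],"slide": [0.0005,-0.01,-0.0159],"grip": 0},
    {"rot": [0,0,0],"slide": [0,-0.0044,-0.0083],"grip": 0},
    {"rot": [0,0,0],"slide": [0,-0.0041,-0.0085],"grip": 0},
    {"rot": [0,0,0],"slide": [0,-0.0037,-0.0086],"grip": 0},
    {"rot": [0,0,0],"slide": [0,-0.0034,-0.0088],"grip": 0},
    {"rot": [0,0,0],"slide": [0,-0.0025,-0.007],"grip": 0},
    {"rot": [0,0,0],"slide": [0,0,0],"grip": 0}
  ]
}}

```text
time: 28.8
ee_pos: [0.6024, -0.0586, 0.0734]
eef_rot: [-0.015, 1.0, 0.0, 0.0]
ft_force: [7.5, 1.3, -4.9]
width: 0.0092
grip_force: 25.0
```

```bash
python3 - <<'E'
from h import *
snap('scene','s8.png');sd=snap('side','d8.png')
s=sensors.read_state();print(s['time'],s['ee_pos'],s['ft_force'],s['width'])
E
```

```text
28.9 [ 0.60235174 -0.05850946  0.07358297] [ 9.09308838  1.72697355 -5.70186309] 0.008918475712601842
```

Call:
{"name": "arm_command", "arguments": {
  "steps": [
    {"rot": [0,0,0],"slide": [0,-0.0007,-0.002],"grip": 0},
    {"rot": [0,0,0],"slide": [0,-0.0007,-0.002],"grip": 0},
    {"rot": [0,0,0],"slide": [0,-0.0007,-0.002],"grip": 0},
    {"rot": [0,0,0],"slide": [0,-0.0005,-0.001],"grip": 0},
    {"rot": [0,0,0],"slide": [0,0,0],"grip": 0},
    {"rot": [0,0,0],"slide": [0,0,0],"grip": 0.4},
    {"rot": [0,0,0],"slide": [0,0,0],"grip": 0.4},
    {"rot": [0,0,0],"slide": [0,0,0],"grip": 0.4}
  ]
}}

```text
time: 29.9
ee_pos: [0.6013, -0.061, 0.0671]
eef_rot: [-0.015, 1.0, -0.0, -0.001]
ft_force: [0.3, 0.1, -1.4]
width: 0.0305
grip_force: 0.0
```

Call:
{"name": "arm_command", "arguments": {
  "steps": [
    {"rot": [0,0,0],"slide": [0,0,0],"grip": 0.4},
    {"rot": [0,0,0],"slide": [0,0,0.03],"grip": 0.4},
    {"rot": [0,0,0],"slide": [0,0,0.05],"grip": 0.4},
    {"rot": [0,0,0],"slide": [-0.01,-0.03,0.05],"grip": 0.6},
    {"rot": [0,0,-10],"slide": [-0.02,-0.04,0.05],"grip": 0.8},
    {"rot": [0,0,-10],"slide": [-0.02,-0.05,0.05],"grip": 0.8},
    {"rot": [0,0,-10],"slide": [-0.02,-0.05,0],"grip": 0.8},
    {"rot": [0,0,-10],"slide": [-0.02,-0.05,0],"grip": 0.8}
  ]
}}

```text
time: 30.9
ee_pos: [0.5156, -0.2717, 0.2875]
eef_rot: [0.33, 0.944, -0.0, 0.001]
ft_force: [0.2, -0.2, -0.5]
width: 0.0683
grip_force: 0.0
```

```bash
python3 - <<'E'
from h import *
p=snap('wrist','w9.png');sc=snap('scene','s9.png');sd=snap('side','d9.png')
s=sensors.read_state();print(s['time'],s['ee_pos'],s['width'],2*np.degrees(np.arctan2(s['eef_rot'][1],s['eef_rot'][0])))
for pp in (p,sc,sd): print([(np.round(x['bbox']).astype(int).tolist(),round(x['conf'],2)) for x in eyes.look_for('slab',pp)[:2]])
th=np.arcsin(28/150);c,q=np.cos(-1.5337),np.sin(-1.5337);R=np.array([[c,-q,0],[q,c,0],[0,0,1]])
def pl(P):
    P=np.atleast_2d(P)/1e3;ct,st=np.cos(th),np.sin(th)
    Y=np.c_[P[:,0]*ct-P[:,2]*st-.075,P[:,1],P[:,0]*st+P[:,2]*ct+.026];return Y@R.T+[.5969,.0730,0]
o=[]
for pp in (sc,sd):
    im=cv2.cvtColor(pp['pixels'],cv2.COLOR_RGB2BGR);im=cv2.resize(im,None,fx=4,fy=4,interpolation=2)
    for X,col in ((pl([[0,45,24],[170,45,24],[170,-45,24],[0,-45,24]]),(0,0,255)),(pl([[215,-35,17],[215,35,17]]),(0,255,0)),
       (pl([[43,-52,52],[43,-52+100*np.cos(2.5),52+100*np.sin(2.5)]]),(255,0,0))):
        cv2.polylines(im,[np.round(proj(pp,X)*4+1.5).astype(np.int32)],True,col,1)
    u=(proj(pp,pl([[100,0,24]])).mean(0)*4).astype(int);o.append(im[max(u[1]-250,0):u[1]+250,u[0]-200:u[0]+200])
cv2.imwrite('pics/c9.png',np.hstack(o))
E
```

```text
31.05 [ 0.51458967 -0.2734756   0.28667252] 0.06892851304960837 141.44171839180802
[([219, 202, 278, 270], 0.6)]
[([165, 210, 185, 226], 0.88), ([292, 274, 323, 327], 0.36)]
[([364, 387, 404, 429], 0.9), ([394, 190, 424, 256], 0.46)]
```

View pics/c9.png

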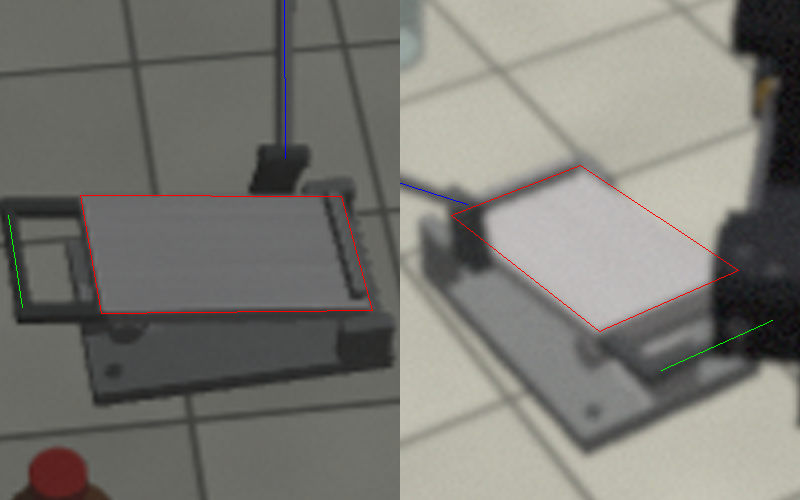

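The plate rests on the stack and its outline matches at 10.8°. The slab has been knocked aside (scene px about (175,218)), so I'll measure it again.

```bash
python3 - <<'E'
import cv2
b=cv2.imread('pics/w9.png')
cv2.imwrite('pics/z9.png',cv2.resize(b[190:282,204:296],(552,552),interpolation=cv2.INTER_CUBIC))
E
```

```text
(no output)
```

View pics/z9.png

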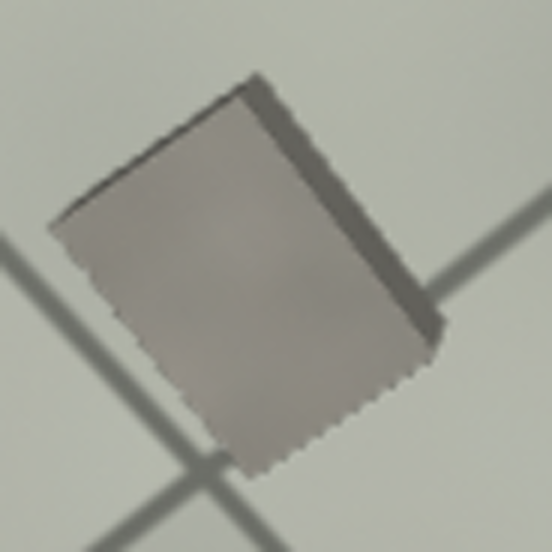

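```bash
cat >> h.py <<'E'
th=np.arcsin(28/150)
def pl(P,yaw=-1.5337,o=(.5969,.0730)):
    c,q=np.cos(yaw),np.sin(yaw);R=np.array([[c,-q,0],[q,c,0],[0,0,1]])
    P=np.atleast_2d(P)/1e3;ct,st=np.cos(th),np.sin(th)
    Y=np.c_[P[:,0]*ct-P[:,2]*st-.075,P[:,1],P[:,0]*st+P[:,2]*ct+.026];return Y@R.T+[*o,0]
E
python3 - <<'E'
from h import *
p=snap('wrist')
U=np.array([(238,95),(432,348),(250,480),(50,228)])/6+[204,190]
X=np.array([at(p,u,.022) for u in U]);c=X.mean(0);e=(X[1]-X[0]+X[2]-X[3])/2;f=(X[0]-X[3]+X[1]-X[2])/2
print(c,np.linalg.norm(e),np.linalg.norm(f),np.degrees(np.arctan2(e[1],e[0])),np.degrees(np.arctan2(f[1],f[0])))
s=sensors.read_state();print(s['ee_pos'],2*np.degrees(np.arctan2(s['eef_rot'][1],s['eef_rot'][0])))
print('seat TCP variants z=24,36,46, x=43,53', pl([[43,0,24],[43,0,36],[53,0,36],[53,0,60],[60,0,120]]),np.degrees(th))
print('tilt axis (plate y):',pl([[0,1000,0]])-pl([[0,0,0]]))
E
```

```text
[ 0.50400106 -0.36254049  0.022     ] 0.05867244034111185 0.0433703255799577 -3.254569413819643 87.70898148900605
[ 0.51705009 -0.26859518  0.28668815] 141.985974796073
seat TCP variants z=24,36,46, x=43,53 [[0.59551901 0.11021018 0.05760483]
 [0.59543593 0.11244864 0.06939391]
 [0.59580029 0.10263116 0.07126057]
 [0.59563413 0.10710808 0.09483873]
 [0.5954738  0.11142815 0.1550908 ]] 10.758318228995247
tilt axis (plate y): [[0.99931201 0.03708782 0.        ]]
```

Call:
{"name": "arm_command", "arguments": {
  "steps": [
    {"rot": [0,0,8],"slide": [-0.002,-0.02,-0.02],"grip": 0.75},
    {"rot": [0,0,9],"slide": [-0.002,-0.02,-0.03],"grip": 0.75},
    {"rot": [0,0,9],"slide": [-0.002,-0.02,-0.04],"grip": 0.75},
    {"rot": [0,0,9],"slide": [-0.003,-0.02,-0.04],"grip": 0.75},
    {"rot": [0,0,0],"slide": [-0.003,-0.012,-0.04],"grip": 0.75},
    {"rot": [0,0,0],"slide": [0,0,0],"grip": 0.75},
    {"rot": [0,0,0],"slide": [0,0,0],"grip": 0.75},
    {"rot": [0,0,0],"slide": [0,0,0],"grip": 0.75}
  ]
}}

```text
time: 32.25
ee_pos: [0.506, -0.3617, 0.1191]
eef_rot: [0.027, 1.0, -0.001, 0.001]
ft_force: [0.1, -0.1, 0.0]
width: 0.0648
grip_force: 0.0
```

```bash
python3 - <<'E'
from h import *
p=snap('wrist')
s=sensors.read_state();print(s['time'],s['ee_pos'],s['width'],2*np.degrees(np.arctan2(s['eef_rot'][1],s['eef_rot'][0])))
b=eyes.look_for('slab',p);print([(np.round(x['bbox']).tolist(),x['conf']) for x in b])
a=np.radians(-3.3);P=np.array([[-30,22],[30,22],[30,-22],[-30,-22]])/1e3@np.array([[np.cos(a),np.sin(a)],[-np.sin(a),np.cos(a)]])+[.504,-.3625]
U=proj(p,np.r_[np.c_[P,np.full(4,.022)],np.c_[P,np.zeros(4)]]);print(U.min(0),U.max(0))
E
```

```text
32.3 [ 0.50573318 -0.36181608  0.11878776] 0.0651606590208391 176.87105352899164
[([280.0, 184.0, 349.0, 277.0], 0.57)]
[284.03280617 186.4968684 ] [352.30136791 278.88099875]
```

Call:
{"name": "arm_command", "arguments": {
  "steps": [
    {"rot": [0,0,0],"slide": [-0.0015,-0.0015,-0.03],"grip": 0.75},
    {"rot": [0,0,0],"slide": [0,0,-0.03],"grip": 0.75},
    {"rot": [0,0,0],"slide": [0,0,-0.03],"grip": 0.75},
    {"rot": [0,0,0],"slide": [0,0,-0.017],"grip": 0.75},
    {"rot": [0,0,0],"slide": [0,0,0],"grip": 0.75},
    {"rot": [0,0,0],"slide": [0,0,0],"grip": 0.3},
    {"rot": [0,0,0],"slide": [0,0,0],"grip": 0.3},
    {"rot": [0,0,0],"slide": [0,0,0],"grip": 0.3}
  ],
  "newtons": 35
}}

```text
time: 33.35
ee_pos: [0.5034, -0.3642, 0.0107]
eef_rot: [0.028, 1.0, -0.0, 0.001]
ft_force: [-0.9, -1.2, 5.3]
width: 0.0435
grip_force: 35.0
```

Call:
{"name": "arm_command", "arguments": {
  "steps": [
    {"rot": [0,0,0],"slide": [0,0,0],"grip": 0.3},
    {"rot": [0,0,0],"slide": [0,0,0.02],"grip": 0.3},
    {"rot": [0,0,0],"slide": [0,0,0.03],"grip": 0.3},
    {"rot": [0,0,0],"slide": [0,0,0.04],"grip": 0.3},
    {"rot": [0,0,0],"slide": [0,0,0.05],"grip": 0.3},
    {"rot": [0,0,0],"slide": [0,0,0.05],"grip": 0.3},
    {"rot": [0,0,0],"slide": [0,0,0],"grip": 0.3},
    {"rot": [0,0,0],"slide": [0,0,0],"grip": 0.3}
  ]
}}

```text
time: 34.35
ee_pos: [0.5025, -0.3633, 0.1997]
eef_rot: [0.028, 1.0, 0.0, -0.0]
ft_force: [0.2, 0.0, -1.6]
width: 0.0435
grip_force: 35.0
```

Call:
{"name": "arm_command", "arguments": {
  "steps": [
    {"rot": [0,0,-9.5],"slide": [0.01,0.04,0.01],"grip": 0.3},
    {"rot": [0,0,-9.5],"slide": [0.01,0.05,0.01],"grip": 0.3},
    {"rot": [0,0,-9.5],"slide": [0.01,0.05,0],"grip": 0.3},
    {"rot": [0,0,-9.5],"slide": [0.01,0.05,0],"grip": 0.3},
    {"rot": [0,0,-9.5],"slide": [0.01,0.05,0],"grip": 0.3},
    {"rot": [0,0,-9.5],"slide": [0.01,0.05,0],"grip": 0.3},
    {"rot": [0,0,-9.5],"slide": [0.015,0.05,0],"grip": 0.3},
    {"rot": [0,0,-9.5],"slide": [0.015,0.05,0],"grip": 0.3}
  ]
}}

```text
time: 35.35
ee_pos: [0.5922, 0.0278, 0.2182]
eef_rot: [0.64, 0.769, -0.001, -0.001]
ft_force: [0.2, -0.1, -1.2]
width: 0.0439
grip_force: 35.0
```

Call:
{"name": "arm_command", "arguments": {
  "steps": [
    {"rot": [0,0,-8.3],"slide": [0.003,0.04,0],"grip": 0.3},
    {"rot": [-5.4,-0.2,0],"slide": [0,0.04,0],"grip": 0.3},
    {"rot": [-5.35,-0.2,0],"slide": [0,0.005,-0.04],"grip": 0.3},
    {"rot": [0,0,0],"slide": [0,0,-0.04],"grip": 0.3},
    {"rot": [0,0,0],"slide": [0,0,-0.013],"grip": 0.3},
    {"rot": [0,0,0],"slide": [0,0,0],"grip": 0.3},
    {"rot": [0,0,0],"slide": [0,0,0],"grip": 0.3},
    {"rot": [0,0,0],"slide": [0,0,0],"grip": 0.3}
  ]
}}

```text
time: 36.35
ee_pos: [0.5966, 0.1112, 0.1283]
eef_rot: [0.689, 0.719, -0.064, 0.068]
ft_force: [-0.3, -0.7, -1.8]
width: 0.0438
grip_force: 35.0
```

```bash
python3 - <<'E'
from h import *
from scipy.spatial.transform import Rotation as Ro
s=sensors.read_state();print(s['time'],s['ee_pos'],s['width'],s['ft_force'])
print(Ro.from_quat(s['eef_rot']).as_matrix().round(3))
n=(pl([[0,0,1000]])-pl([[0,0,0]]))[0];print('normal',n.round(3))
print(pl([[53,0,90],[53,0,37],[43,0,37]]).round(4))
sc=snap('scene');sd=snap('side')
o=[]
for pp in (sc,sd):
    im=cv2.cvtColor(pp['pixels'],cv2.COLOR_RGB2BGR);im=cv2.resize(im,None,fx=4,fy=4,interpolation=2)
    u=(proj(pp,pl([[53,0,70]])).mean(0)*4).astype(int);o.append(im[max(u[1]-250,0):u[1]+250,u[0]-200:u[0]+200])
cv2.imwrite('pics/c10.png',np.hstack(o))
E
```

```text
36.35 [0.59664119 0.11119409 0.12827735] 0.04383668940436906 [-0.25413344 -0.69601965 -1.81464755]
[[-0.042  0.999  0.009]
 [ 0.982  0.043 -0.186]
 [-0.186  0.001 -0.983]]
normal [-0.007  0.187  0.982]
[[0.5954 0.1127 0.1243]
 [0.5958 0.1028 0.0722]
 [0.5954 0.1126 0.0704]]
```

View pics/c10.png

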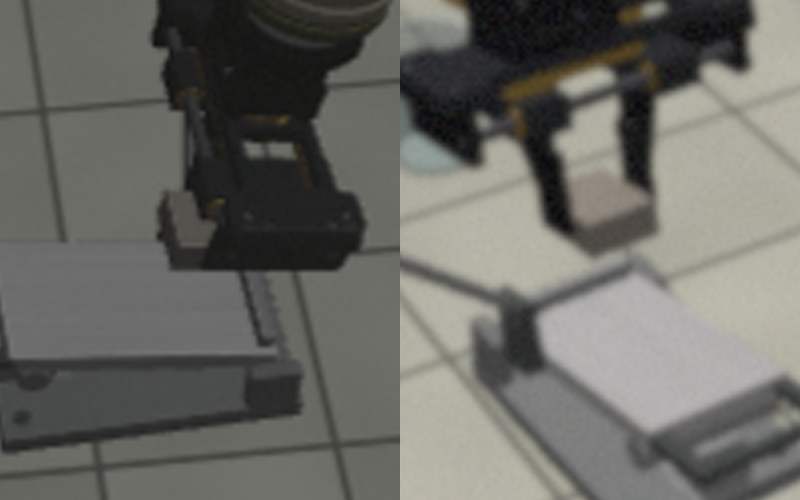

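The slab is held level with the plate and the clamp bar is open. I'll lower it along the plate normal.

Call:
{"name": "arm_command", "arguments": {
  "steps": [
    {"rot": [0,0,0],"slide": [-0.001,-0.002,-0.014],"grip": 0.3},
    {"rot": [0,0,0],"slide": [0,-0.002,-0.014],"grip": 0.3},
    {"rot": [0,0,0],"slide": [0,-0.002,-0.012],"grip": 0.3},
    {"rot": [0,0,0],"slide": [0,-0.001,-0.008],"grip": 0.3},
    {"rot": [0,0,0],"slide": [0,-0.001,-0.005],"grip": 0.3},
    {"rot": [0,0,0],"slide": [0,0,0],"grip": 0.3},
    {"rot": [0,0,0],"slide": [0,0,0],"grip": 0.3},
    {"rot": [0,0,0],"slide": [0,0,0],"grip": 0.3}
  ]
}}

```text
time: 37.45
ee_pos: [0.5951, 0.1035, 0.0742]
eef_rot: [0.688, 0.719, -0.065, 0.067]
ft_force: [-0.9, -0.4, -1.3]
width: 0.044
grip_force: 35.0
```

Call:
{"name": "arm_command", "arguments": {
  "steps": [
    {"rot": [0,0,0],"slide": [0.0005,0,-0.001],"grip": 0.3},
    {"rot": [0,0,0],"slide": [0,0,-0.001],"grip": 0.3},
    {"rot": [0,0,0],"slide": [0,0,-0.001],"grip": 0.3},
    {"rot": [0,0,0],"slide": [0,0,-0.0005],"grip": 0.3},
    {"rot": [0,0,0],"slide": [0,0,0],"grip": 0.3},
    {"rot": [0,0,0],"slide": [0,0,0],"grip": 0.3},
    {"rot": [0,0,0],"slide": [0,0,0],"grip": 0.3},
    {"rot": [0,0,0],"slide": [0,0,0],"grip": 0.3}
  ]
}}

```text
time: 38.45
ee_pos: [0.5954, 0.1033, 0.0703]
eef_rot: [0.688, 0.719, -0.065, 0.067]
ft_force: [0.3, 0.1, -1.1]
width: 0.0434
grip_force: 35.0
```

Call:
{"name": "arm_command", "arguments": {
  "steps": [
    {"rot": [0,0,0],"slide": [0,0.002,-0.0006],"grip": 0.3},
    {"rot": [0,0,0],"slide": [0,0.002,-0.0006],"grip": 0.3},
    {"rot": [0,0,0],"slide": [0,0.002,-0.0006],"grip": 0.3},
    {"rot": [0,0,0],"slide": [0,0.001,-0.0004],"grip": 0.3},
    {"rot": [0,0,0],"slide": [0,0,0],"grip": 0.3},
    {"rot": [0,0,0],"slide": [0,0,0],"grip": 0.3},
    {"rot": [0,0,0],"slide": [0,0,0],"grip": 0.3},
    {"rot": [0,0,0],"slide": [0,0,0],"grip": 0.3}
  ]
}}

```text
time: 39.45
ee_pos: [0.5954, 0.1084, 0.0688]
eef_rot: [0.689, 0.719, -0.066, 0.068]
ft_force: [-3.1, -6.4, 6.3]
width: 0.0435
grip_force: 35.0
```

Call:
{"name": "arm_command", "arguments": {
  "steps": [
    {"rot": [0,0,0],"slide": [0,-0.002,0.0016],"grip": 0.3},
    {"rot": [0,0,0],"slide": [0,0,0],"grip": 0.3},
    {"rot": [0,0,0],"slide": [0,0,0],"grip": 0.3},
    {"rot": [0,0,0],"slide": [0,0,0],"grip": 0.3},
    {"rot": [0,0,0],"slide": [0,0,0],"grip": 0.3},
    {"rot": [0,0,0],"slide": [0,0,0],"grip": 0.3},
    {"rot": [0,0,0],"slide": [0,0,0],"grip": 0.3},
    {"rot": [0,0,0],"slide": [0,0,0],"grip": 0.3}
  ]
}}

```text
time: 40.45
ee_pos: [0.5953, 0.1085, 0.0696]
eef_rot: [0.688, 0.719, -0.065, 0.067]
ft_force: [-0.2, 0.5, -1.0]
width: 0.0438
grip_force: 35.0
```

Call:
{"name": "arm_command", "arguments": {
  "steps": [
    {"rot": [0,0,0],"slide": [0,0.001,-0.0002],"grip": 0.3},
    {"rot": [0,0,0],"slide": [0,0.001,-0.0002],"grip": 0.3},
    {"rot": [0,0,0],"slide": [0,0.001,-0.0002],"grip": 0.3},
    {"rot": [0,0,0],"slide": [0,0.001,-0.0002],"grip": 0.3},
    {"rot": [0,0,0],"slide": [0,0,0],"grip": 0.3},
    {"rot": [0,0,0],"slide": [0,0,0],"grip": 0.3},
    {"rot": [0,0,0],"slide": [0,0,0],"grip": 0.3},
    {"rot": [0,0,0],"slide": [0,0,0],"grip": 0.3}
  ]
}}

```text
time: 41.45
ee_pos: [0.5955, 0.1086, 0.0693]
eef_rot: [0.689, 0.718, -0.067, 0.069]
ft_force: [-1.6, -11.2, 4.6]
width: 0.0435
grip_force: 35.0
```

```bash
python3 - <<'E'
from h import *
p=snap('wrist','w11.png')
s=sensors.read_state();print(s['time'],s['ee_pos'],s['ft_force'],s['torque'],s['joint_positions'])
b=eyes.look_for('slab',p);print(b[:2],eyes.look_for('clamp',p)[:2])
print('slab top corners pred at seat',proj(p,pl([[13,22,46],[13,-22,46],[73,22,46],[73,-22,46]])).round(),'stop',proj(p,pl([[3,45,34],[3,-45,34],[13,-45,34]])).round(), 'cl', proj(p,pl([[43,-52,52]])).round())
E
```

```text
41.5 [0.59549168 0.10859738 0.06929034] [ -0.76213353 -10.42846953   5.36338652] [-2.4239663   0.43402483  0.14992228] [-0.18821364  0.46043548 -0.2201546   1.64201994  0.30637338  1.13647289
 -0.49039257]
[{'bbox': [266.3, 231.8, 379.2, 340.4], 'conf': 0.62}] [{'bbox': [22.0, 276.9, 201.0, 388.9], 'conf': 0.73}]
slab top corners pred at seat [[374. 244.]
 [261. 244.]
 [368. 376.]
 [266. 375.]] stop [[427. 212.]
 [208. 211.]
 [210. 235.]] cl [[186. 320.]]
```

```bash
python3 - <<'E'
import cv2,numpy as np
b=cv2.imread('pics/w11.png').astype(int)
for c in (240,290,320,350,410): print(c,[(r,b[r:r+2,c-3:c+4].mean((0,1)).round().astype(int).tolist()) for r in range(190,292,4)])
E
```

```text
240 [(190, [177, 174, 169]), (194, [123, 122, 120]), (198, [183, 182, 180]), (202, [215, 213, 210]), (206, [106, 105, 103]), (210, [154, 153, 150]), (214, [173, 173, 169]), (218, [173, 173, 168]), (222, [175, 174, 171]), (226, [176, 175, 172]), (230, [168, 167, 163]), (234, [218, 217, 214]), (238, [218, 217, 213]), (242, [217, 216, 213]), (246, [218, 216, 214]), (250, [218, 217, 214]), (254, [218, 217, 214]), (258, [218, 216, 213]), (262, [217, 216, 213]), (266, [217, 216, 213]), (270, [217, 216, 213]), (274, [216, 215, 212]), (278, [216, 215, 213]), (282, [216, 214, 212]), (286, [215, 214, 212]), (290, [215, 214, 211])]
290 [(190, [177, 175, 170]), (194, [127, 126, 124]), (198, [188, 187, 185]), (202, [213, 211, 209]), (206, [108, 107, 105]), (210, [161, 160, 156]), (214, [174, 172, 168]), (218, [173, 172, 168]), (222, [174, 173, 169]), (226, [174, 173, 170]), (230, [166, 164, 161]), (234, [96, 100, 102]), (238, [96, 100, 102]), (242, [144, 152, 156]), (246, [150, 160, 163]), (250, [151, 161, 164]), (254, [151, 161, 164]), (258, [151, 161, 164]), (262, [151, 161, 165]), (266, [151, 
[... 1336 characters left out ...]
(282, [157, 166, 171]), (286, [157, 167, 171]), (290, [156, 167, 170])]
410 [(190, [132, 131, 127]), (194, [115, 114, 112]), (198, [208, 207, 204]), (202, [219, 218, 216]), (206, [216, 216, 213]), (210, [197, 196, 194]), (214, [196, 195, 192]), (218, [195, 194, 191]), (222, [195, 193, 191]), (226, [197, 196, 194]), (230, [201, 200, 197]), (234, [210, 209, 207]), (238, [208, 207, 205]), (242, [210, 208, 206]), (246, [206, 205, 202]), (250, [199, 198, 195]), (254, [196, 195, 192]), (258, [197, 197, 194]), (262, [194, 193, 190]), (266, [189, 188, 185]), (270, [185, 185, 181]), (274, [189, 188, 185]), (278, [184, 183, 180]), (282, [178, 178, 174]), (286, [175, 174, 170]), (290, [179, 178, 174])]
```

```bash
python3 - <<'E'
import cv2,numpy as np
from h import *
b=cv2.imread('pics/w11.png').astype(int)
for r in (220,224,246,252):
    v=b[r-1:r+2,:,:].mean((0,2));g=np.abs(np.diff(v));print(r,[(int(i),int(v[i-2]),int(v[i+3])) for i in np.where(g>18)[0] if 120<i<520])
p=snap('wrist')
print(proj(p,pl([[8,45,34],[8,-45,34],[16,22,46],[16,-22,46],[19,45,24],[19,-45,24],[90,45,24],[90,-45,24]])).round(1))
E
```

```text
220 [(182, 200, 133), (183, 200, 138), (211, 78, 196), (212, 76, 211), (217, 211, 171), (408, 171, 217), (409, 167, 212), (413, 217, 76), (414, 212, 76), (415, 198, 77), (444, 130, 196), (445, 124, 196), (452, 196, 124), (459, 124, 193), (460, 124, 207), (461, 131, 209)]
224 [(183, 200, 134), (212, 76, 208), (213, 76, 210), (214, 88, 200), (217, 208, 174), (408, 170, 216), (409, 165, 211), (413, 216, 76), (414, 211, 76), (443, 133, 195), (444, 127, 195), (451, 195, 125), (458, 124, 191), (459, 124, 207), (460, 129, 209)]
246 [(199, 200, 125), (200, 196, 124), (215, 145, 212), (264, 209, 159), (376, 158, 210), (377, 152, 210), (411, 217, 147), (413, 207, 148), (422, 146, 192), (423, 137, 192), (447, 191, 124), (454, 124, 204), (455, 128, 206)]
252 [(199, 200, 134), (200, 199, 124), (201, 192, 124), (209, 136, 144), (215, 145, 213), (216, 141, 212), (264, 209, 154), (265, 212, 160), (376, 158, 210), (377, 146, 211), (411, 215, 147), (412, 211, 147), (421, 146, 191), (422, 138, 192), (445, 193, 126), (452, 124, 193), (453, 124, 205), (454, 131, 205)]
[[426.1 224.1]
 [209.3 223.1]
 [373.5 251.3]
 [261.4 250.8]
 [418.6 242.2]
 [217.1 241.3]
 [407.8 378.3]
 [227.1 377.5]]
```

The slab's end face lies directly against the stop and is square to it. It sits about 2.8 mm off mid-width towards +x, so I'll correct that.

Call:
{"name": "arm_command", "arguments": {
  "steps": [
    {"rot": [0,0,0],"slide": [0,-0.004,0.001],"grip": 0.3},
    {"rot": [0,0,0],"slide": [0,0,0],"grip": 0.3},
    {"rot": [0,0,0],"slide": [-0.0015,0,0],"grip": 0.3},
    {"rot": [0,0,0],"slide": [-0.0014,0,0],"grip": 0.3},
    {"rot": [0,0,0],"slide": [0,0.001,-0.0002],"grip": 0.3},
    {"rot": [0,0,0],"slide": [0,0.001,-0.0004],"grip": 0.3},
    {"rot": [0,0,0],"slide": [0,0.001,-0.0004],"grip": 0.3},
    {"rot": [0,0,0],"slide": [0,0,0],"grip": 0.3}
  ]
}}

```text
time: 42.65
ee_pos: [0.5926, 0.1084, 0.0693]
eef_rot: [0.689, 0.718, -0.067, 0.068]
ft_force: [-0.4, -10.3, 4.7]
width: 0.0439
grip_force: 35.0
```

```bash
python3 - <<'E'
import cv2,numpy as np
from h import *
p=snap('wrist','w12.png');s=sensors.read_state();print(s['time'],s['ee_pos'],s['ft_force'])
b=cv2.imread('pics/w12.png').astype(int)
for r in (220,250):
    v=b[r-1:r+2,:,:].mean((0,2));g=np.abs(np.diff(v));print(r,[(int(i),int(v[i-2]),int(v[i+3])) for i in np.where(g>18)[0] if 180<i<440])
for c in (290,320,350): print(c,[(r,int(b[r:r+1,c-3:c+4].mean())) for r in range(226,248,2)])
E
```

```text
42.7 [0.59259765 0.10844398 0.06928734] [-1.00803185 -9.59816684  4.80646191]
220 [(189, 200, 135), (218, 75, 201), (219, 76, 212), (220, 76, 211), (224, 212, 172), (416, 168, 211), (419, 217, 70), (420, 216, 76), (421, 211, 77)]
250 [(204, 200, 128), (205, 197, 124), (214, 143, 145), (221, 145, 213), (264, 212, 155), (376, 158, 219), (377, 149, 219), (418, 216, 147), (419, 211, 147), (427, 144, 192)]
290 [(226, 173), (228, 170), (230, 167), (232, 122), (234, 99), (236, 99), (238, 99), (240, 99), (242, 148), (244, 157), (246, 158)]
320 [(226, 172), (228, 169), (230, 166), (232, 116), (234, 97), (236, 97), (238, 97), (240, 99), (242, 149), (244, 158), (246, 158)]
350 [(226, 172), (228, 169), (230, 165), (232, 111), (234, 99), (236, 99), (238, 99), (240, 101), (242, 154), (244, 162), (246, 162)]
```

Now centred: plate px 221..418, slab 264..376. I'll release it and back off along the plate normal.

Call:
{"name": "arm_command", "arguments": {
  "steps": [
    {"rot": [0,0,0],"slide": [0,-0.0005,0],"grip": 0.3},
    {"rot": [0,0,0],"slide": [0,0,0],"grip": 0.6},
    {"rot": [0,0,0],"slide": [0,0,0],"grip": 0.6},
    {"rot": [0,0,0],"slide": [0,0,0],"grip": 0.6},
    {"rot": [0,0,0],"slide": [0,0,0],"grip": 0.6},
    {"rot": [0,0,0],"slide": [0,0.0037,0.0196],"grip": 0.6},
    {"rot": [0,0,0],"slide": [0,0.0056,0.0295],"grip": 0.6},
    {"rot": [0,0,0],"slide": [0,0.0056,0.0295],"grip": 0.6}
  ]
}}

```text
time: 43.7
ee_pos: [0.5926, 0.1264, 0.1498]
eef_rot: [0.688, 0.719, -0.065, 0.067]
ft_force: [0.6, 0.4, 0.7]
width: 0.0524
grip_force: 0.0
```

Call:
{"name": "arm_command", "arguments": {
  "steps": [
    {"rot": [0,0,0],"slide": [0,-0.03,0.05],"grip": 0.4},
    {"rot": [0,0,0],"slide": [0,-0.04,0.05],"grip": 0.4},
    {"rot": [0,0,0],"slide": [-0.05,-0.03,0.02],"grip": 0.4},
    {"rot": [0,0,0],"slide": [-0.04,0,0],"grip": 0.4},
    {"rot": [0,0,0],"slide": [0,0,0],"grip": 0.4},
    {"rot": [0,0,0],"slide": [0,0,0],"grip": 0.4},
    {"rot": [0,0,0],"slide": [0,0,0],"grip": 0.4},
    {"rot": [0,0,0],"slide": [0,0,0],"grip": 0.4}
  ]
}}

```text
time: 44.7
ee_pos: [0.5029, 0.0269, 0.266]
eef_rot: [0.688, 0.719, -0.065, 0.067]
ft_force: [-0.1, 1.0, 0.6]
width: 0.0349
grip_force: 0.0
```

```bash
python3 - <<'E'
from h import *
p=snap('wrist','w13.png');sc=snap('scene','s13.png');sd=snap('side','d13.png')
s=sensors.read_state();print(s['time'],s['ee_pos'],2*np.degrees(np.arctan2(s['eef_rot'][1],s['eef_rot'][0])))
for pp in (p,sc,sd):
    for n in ('slab','clamp'): print(n,[(np.round(x['bbox']).tolist(),round(x['conf'],2)) for x in eyes.look_for(n,pp)[:2]])
    print('pred slab',proj(pp,pl([[13,22,46],[73,22,46],[73,-22,46],[13,-22,46],[43,0,46]],o=(.5944,.0735))).round().tolist())
    for a in (2.4,2.5,2.6): print(a,proj(pp,pl([[43,-52+100*np.cos(a),52+100*np.sin(a)]],o=(.5944,.0735))).round().tolist())
a=p['pixels'][:,:,::-1];o=np.zeros((480,800,3),np.uint8);o[:,:]=0
o[:,:640]=a
im=cv2.resize(sd['pixels'][:,:,::-1],None,fx=3,fy=3,interpolation=2);u=(proj(sd,pl([[43,-60,60]]))[0]*3).astype(int);o[:,640:]=im[u[1]-240:u[1]+240,u[0]-100:u[0]+60]
cv2.imwrite('pics/c13.png',o)
E
```

```text
44.85 [0.50263873 0.02676867 0.26602133] 92.50618057971704
slab [([409.0, 25.0, 479.0, 110.0], 0.78)]
clamp [([258.0, 44.0, 389.0, 92.0], 0.74)]
pred slab [[478.0, 24.0], [468.0, 110.0], [412.0, 109.0], [418.0, 23.0], [444.0, 68.0]]
2.4 [[264.0, 51.0]]
2.5 [[255.0, 53.0]]
2.6 [[248.0, 55.0]]
slab [([352.0, 208.0, 377.0, 226.0], 0.67)]
clamp [([356.0, 159.0, 369.0, 205.0], 0.63), ([169.0, 278.0, 251.0, 327.0], 0.49)]
pred slab [[379.0, 223.0], [355.0, 223.0], [352.0, 209.0], [375.0, 209.0], [365.0, 216.0]]
2.4 [[363.0, 158.0]]
2.5 [[361.0, 158.0]]
2.6 [[360.0, 159.0]]
slab [([282.0, 204.0, 308.0, 232.0], 0.73)]
clamp [([236.0, 200.0, 282.0, 220.0], 0.62)]
pred slab [[296.0, 204.0], [309.0, 213.0], [292.0, 219.0], [279.0, 210.0], [294.0, 211.0]]
2.4 [[238.0, 201.0]]
2.5 [[236.0, 205.0]]
2.6 [[235.0, 210.0]]
```

View pics/c13.png

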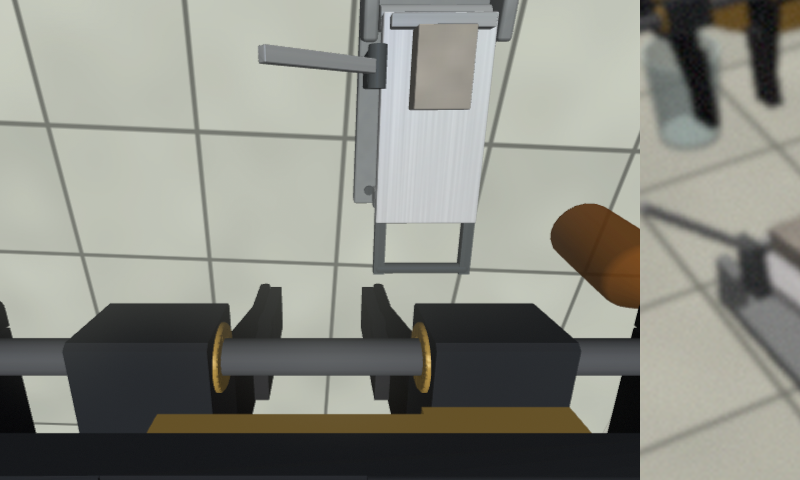

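The slab is seated square against the stop (wrist px 412..478 × 24..110). The clamp tip is at (263,54), so the bar is open at about 2.43 rad.

```bash
cat > wp.py <<'E'
from h import *
O=(.5944,.0735)
def W(a,off=-12,r=88): return pl([[43,-52+r*np.cos(a),52+r*np.sin(a)+off]],o=O)[0]
E
python3 - <<'E'
from wp import *
s=sensors.read_state();print(s['ee_pos'])
print('above',W(2.43,60),'grasp',W(2.43))
print('n',(pl([[0,0,1]])-pl([[0,0,0]]))*1e3)
A=np.arange(2.43,-.05,-.1519);w=[W(a) for a in A]
for i in range(1,len(A)): print(round(A[i],3),np.round(w[i]-w[i-1],4))
E
```

```text
[0.50247218 0.02667143 0.26626157]
above [0.47344915 0.13344519 0.20051557] grasp [0.47394761 0.12001443 0.1297811 ]
n [[-0.00692306  0.18653824  0.98242331]]
2.278 [0.0094 0.0021 0.0093]
2.126 [0.0107 0.0019 0.0077]
1.974 [0.0118 0.0016 0.0061]
1.822 [0.0126 0.0013 0.0042]
1.671 [0.0131 0.0009 0.0023]
1.519 [0.0133 0.0006 0.0003]
1.367 [ 0.0132  0.0002 -0.0017]
1.215 [ 0.0129 -0.0002 -0.0036]
1.063 [ 0.0122 -0.0006 -0.0055]
0.911 [ 0.0112 -0.001  -0.0072]
0.759 [ 0.01   -0.0013 -0.0088]
0.607 [ 0.0085 -0.0016 -0.0102]
0.455 [ 0.0068 -0.0019 -0.0113]
0.303 [ 0.005  -0.0021 -0.0122]
0.152 [ 0.0031 -0.0023 -0.0128]
-0.0 [ 0.0011 -0.0024 -0.0131]
```

Call:
{"name": "arm_command", "arguments": {
  "steps": [
    {"rot": [-0.07,1.87,9.82],"slide": [-0.003,0.01,0],"grip": 0.4},
    {"rot": [-0.07,1.87,9.82],"slide": [-0.004,0.01,0],"grip": 0.4},
    {"rot": [-0.07,1.87,9.82],"slide": [-0.004,0.015,0],"grip": 0.4},
    {"rot": [-0.07,1.87,9.82],"slide": [-0.004,0.015,0],"grip": 0.4},
    {"rot": [-0.07,1.87,9.82],"slide": [-0.004,0.015,0],"grip": 0.4},
    {"rot": [-0.07,1.87,9.82],"slide": [-0.004,0.014,0],"grip": 0.4},
    {"rot": [-0.07,1.87,9.82],"slide": [-0.003,0.014,0],"grip": 0.4},
    {"rot": [-0.07,1.87,9.82],"slide": [-0.003,0.014,0],"grip": 0.4}
  ]
}}

```text
time: 46.15
ee_pos: [0.4734, 0.1341, 0.2664]
eef_rot: [0.063, 0.994, -0.093, 0.009]
ft_force: [0.2, 0.8, 0.1]
width: 0.035
grip_force: 0.0
```

Call:
{"name": "arm_command", "arguments": {
  "steps": [
    {"rot": [-0.07,1.83,9.6],"slide": [0,0,-0.03],"grip": 0.4},
    {"rot": [0,0,0],"slide": [0,0,-0.036],"grip": 0.4},
    {"rot": [0,0,0],"slide": [0,0,0],"grip": 0.4},
    {"rot": [0,0,0],"slide": [0,0,0],"grip": 0.4},
    {"rot": [0,0,0],"slide": [0,0,0],"grip": 0.4},
    {"rot": [0,0,0],"slide": [0,0,0],"grip": 0.4},
    {"rot": [0,0,0],"slide": [0,0,0],"grip": 0.4},
    {"rot": [0,0,0],"slide": [0,0,0],"grip": 0.4}
  ]
}}

```text
time: 47.15
ee_pos: [0.4735, 0.1337, 0.2004]
eef_rot: [-0.019, 0.995, -0.094, 0.001]
ft_force: [-0.8, 0.3, 0.4]
width: 0.0351
grip_force: 0.0
```

```bash
python3 - <<'E'
from wp import *
from scipy.spatial.transform import Rotation as Ro
p=snap('wrist','w14.png')
s=sensors.read_state();print(s['time'],s['ee_pos'],s['joint_positions'].round(2));print(Ro.from_quat(s['eef_rot']).as_matrix().round(3))
print('want tool y ~',(pl([[1000,0,0]])-pl([[0,0,0]])).round(3))
print([(np.round(x['bbox']).tolist(),round(x['conf'],2)) for x in eyes.look_for('clamp',p)[:2]])
for a in (2.4,2.45,2.5,2.6):
    X=pl([[38,-52+100*np.cos(a),52+100*np.sin(a)],[48,-52+100*np.cos(a),52+100*np.sin(a)],[43,-52+88*np.cos(a),52+88*np.sin(a)],[43,-52,52]],o=O);print(a,proj(p,X).round().tolist())
b=p['pixels'].astype(int).mean(2)
for r in (200,215,230,245,260):
    v=b[r-1:r+2].mean(0);g=np.abs(np.diff(v));print(r,[(int(i),int(v[i-2]),int(v[i+3])) for i in np.where(g>14)[0] if 200<i<440])
E
```

```text
47.2 [0.47347886 0.13368674 0.20034494] [-0.15  0.12 -0.37  1.78  0.22  1.34  1.04]
[[-0.999 -0.039  0.006]
 [-0.039  0.982 -0.187]
 [ 0.001 -0.187 -0.982]]
want tool y ~ [[ 0.036 -0.982  0.187]]
[([300.0, 243.0, 340.0, 328.0], 0.68)]
2.4 [[328.0, 252.0], [310.0, 252.0], [319.0, 262.0], [319.0, 316.0]]
2.45 [[328.0, 244.0], [310.0, 244.0], [319.0, 256.0], [319.0, 316.0]]
2.5 [[328.0, 237.0], [310.0, 237.0], [319.0, 249.0], [319.0, 316.0]]
2.6 [[327.0, 224.0], [310.0, 224.0], [319.0, 238.0], [319.0, 316.0]]
200 [(259, 189, 121), (260, 190, 121), (261, 185, 129), (264, 121, 196), (265, 121, 196), (421, 195, 121), (422, 195, 121), (423, 190, 123), (427, 121, 191), (428, 123, 191)]
215 [(259, 190, 122), (260, 190, 121), (261, 186, 129), (264, 122, 196), (265, 121, 196), (419, 195, 124), (420, 195, 120), (421, 191, 122), (425, 120, 191), (426, 122, 190)]
230 [(259, 189, 120), (260, 189, 120), (261, 186, 127), (264, 120, 196), (265, 120, 196), (418, 196, 120), (419, 194, 120), (423, 120, 191), (424, 120, 191), (425, 126, 191)]
245 [(259, 188, 119), (260, 188, 119), (261, 186, 126), (264, 119, 195), (265, 119, 195), (307, 193, 130), (308, 193, 135), (309, 193, 134), (325, 140, 191), (326, 140, 191), (416, 197, 119), (417, 197, 120), (418, 190, 124), (421, 119, 192), (422, 120, 192), (423, 124, 193)]
260 [(202, 193, 162), (260, 192, 118), (261, 191, 124), (264, 118, 185), (265, 118, 185), (308, 143, 133), (310, 132, 132), (414, 198, 120), (415, 199, 119), (416, 194, 121), (419, 120, 189), (420, 119, 194), (421, 121, 194)]
```

The clamp bar is where predicted: px 308..326, tip row 243, angle about 2.43.

Call:
{"name": "arm_command", "arguments": {
  "steps": [
    {"rot": [0,0,0],"slide": [0,-0.004,-0.02],"grip": 0.4},
    {"rot": [0,0,0],"slide": [0.0005,-0.004,-0.02],"grip": 0.4},
    {"rot": [0,0,0],"slide": [0,-0.004,-0.02],"grip": 0.4},
    {"rot": [0,0,0],"slide": [0,-0.003,-0.0105],"grip": 0.4},
    {"rot": [0,0,0],"slide": [0,0,0],"grip": 0.4},
    {"rot": [0,0,0],"slide": [0,0,0],"grip": 0},
    {"rot": [0,0,0],"slide": [0,0,0],"grip": 0},
    {"rot": [0,0,0],"slide": [0,0,0],"grip": 0}
  ],
  "newtons": 15
}}

```text
time: 48.25
ee_pos: [0.4742, 0.1189, 0.1302]
eef_rot: [-0.02, 0.995, -0.094, 0.002]
ft_force: [0.5, -0.6, 0.1]
width: 0.0127
grip_force: 0.0
```

Call:
{"name": "arm_command", "arguments": {
  "steps": [
    {"rot": [0,0,0],"slide": [0,0,0],"grip": 0},
    {"rot": [0,0,0],"slide": [0,0,0],"grip": 0},
    {"rot": [0,0,0],"slide": [0,0,0],"grip": 0},
    {"rot": [0,0,0],"slide": [0,0,0],"grip": 0},
    {"rot": [0,0,0],"slide": [0,0,0],"grip": 0},
    {"rot": [0,0,0],"slide": [0,0,0],"grip": 0},
    {"rot": [0,0,0],"slide": [0,0,0],"grip": 0},
    {"rot": [0,0,0],"slide": [0,0,0],"grip": 0}
  ]
}}

```text
time: 49.25
ee_pos: [0.4739, 0.1183, 0.1299]
eef_rot: [-0.019, 0.995, -0.094, 0.001]
ft_force: [-3.1, -4.7, 4.4]
width: 0.0101
grip_force: 15.0
```

Gripped at 10 mm, the bar's width. I'll swing the first half.

Call:
{"name": "arm_command", "arguments": {
  "steps": [
    {"rot": [0,0,0],"slide": [0.0094,0.0021,0.0093],"grip": 0},
    {"rot": [0,0,0],"slide": [0.0107,0.0019,0.0077],"grip": 0},
    {"rot": [0,0,0],"slide": [0.0118,0.0016,0.0061],"grip": 0},
    {"rot": [0,0,0],"slide": [0.0126,0.0013,0.0042],"grip": 0},
    {"rot": [0,0,0],"slide": [0.0131,0.0009,0.0023],"grip": 0},
    {"rot": [0,0,0],"slide": [0.0133,0.0006,0.0003],"grip": 0},
    {"rot": [0,0,0],"slide": [0.0132,0.0002,-0.0017],"grip": 0},
    {"rot": [0,0,0],"slide": [0.0129,-0.0002,-0.0036],"grip": 0}
  ]
}}

```text
time: 50.25
ee_pos: [0.5726, 0.1274, 0.155]
eef_rot: [-0.019, 0.995, -0.094, 0.002]
ft_force: [-0.5, -2.5, 4.9]
width: 0.0095
grip_force: 15.0
```

Call:
{"name": "arm_command", "arguments": {
  "steps": [
    {"rot": [0,0,0],"slide": [0.0122,-0.0006,-0.0055],"grip": 0},
    {"rot": [0,0,0],"slide": [0.0112,-0.001,-0.0072],"grip": 0},
    {"rot": [0,0,0],"slide": [0.01,-0.0013,-0.0088],"grip": 0},
    {"rot": [0,0,0],"slide": [0.0085,-0.0016,-0.0102],"grip": 0},
    {"rot": [0,0,0],"slide": [0.0068,-0.0019,-0.0113],"grip": 0},
    {"rot": [0,0,0],"slide": [0.005,-0.0021,-0.0122],"grip": 0},
    {"rot": [0,0,0],"slide": [0,0,0],"grip": 0},
    {"rot": [0,0,0],"slide": [0,0,0],"grip": 0}
  ]
}}

```text
time: 51.25
ee_pos: [0.6279, 0.1195, 0.1001]
eef_rot: [-0.02, 0.995, -0.093, 0.005]
ft_force: [8.1, -0.6, 1.8]
width: 0.0099
grip_force: 15.0
```

Call:
{"name": "arm_command", "arguments": {
  "steps": [
    {"rot": [0,0,0],"slide": [0.0016,-0.0011,-0.0064],"grip": 0},
    {"rot": [0,0,0],"slide": [0.0015,-0.0012,-0.0064],"grip": 0},
    {"rot": [0,0,0],"slide": [0.0006,-0.0012,-0.0065],"grip": 0},
    {"rot": [0,0,0],"slide": [0.0005,-0.001,-0.005],"grip": 0},
    {"rot": [0,0,0],"slide": [0,0,0],"grip": 0},
    {"rot": [0,0,0],"slide": [0,0,0],"grip": 0},
    {"rot": [0,0,0],"slide": [0,0,0],"grip": 0},
    {"rot": [0,0,0],"slide": [0,0,0],"grip": 0}
  ]
}}

```text
time: 52.25
ee_pos: [0.6322, 0.1151, 0.0758]
eef_rot: [-0.02, 0.995, -0.093, 0.005]
ft_force: [7.9, -0.4, 0.4]
width: 0.0097
grip_force: 15.0
```

```bash
python3 - <<'E'
from wp import *
s=sensors.read_state();print(s['time'],s['ee_pos'],s['ft_force'],W(0))
E
```

```text
52.25 [0.6321711  0.11514305 0.07575831] [ 7.87437077 -0.43515234  0.36422213] [0.62888347 0.11502995 0.0733236 ]
```

Call:
{"name": "arm_command", "arguments": {
  "steps": [
    {"rot": [0,0,0],"slide": [-0.0015,0,-0.0015],"grip": 0},
    {"rot": [0,0,0],"slide": [-0.001,0,-0.0015],"grip": 0},
    {"rot": [0,0,0],"slide": [0,0,-0.001],"grip": 0},
    {"rot": [0,0,0],"slide": [0,0,0],"grip": 0},
    {"rot": [0,0,0],"slide": [0,0,0],"grip": 0},
    {"rot": [0,0,0],"slide": [0,0,0],"grip": 0},
    {"rot": [0,0,0],"slide": [0,0,0],"grip": 0},
    {"rot": [0,0,0],"slide": [0,0,0],"grip": 0}
  ]
}}

```text
time: 53.25
ee_pos: [0.6318, 0.1146, 0.0729]
eef_rot: [-0.019, 0.995, -0.093, 0.007]
ft_force: [17.1, -1.3, 0.9]
width: 0.0097
grip_force: 15.0
```

Call:
{"name": "arm_command", "arguments": {
  "steps": [
    {"rot": [0,0,0],"slide": [0.0025,0,0],"grip": 0},
    {"rot": [0,0,0],"slide": [0.001,0,-0.001],"grip": 0},
    {"rot": [0,0,0],"slide": [0,0,-0.001],"grip": 0},
    {"rot": [0,0,0],"slide": [0,0,-0.001],"grip": 0},
    {"rot": [0,0,0],"slide": [0,0,0],"grip": 0},
    {"rot": [0,0,0],"slide": [0,0,0],"grip": 0},
    {"rot": [0,0,0],"slide": [0,0,0],"grip": 0},
    {"rot": [0,0,0],"slide": [0,0,0],"grip": 0}
  ]
}}

```text
time: 54.25
ee_pos: [0.6318, 0.1137, 0.0682]
eef_rot: [-0.019, 0.995, -0.094, 0.003]
ft_force: [7.3, -3.3, 0.8]
width: 0.0101
grip_force: 15.0
```

Call:
{"name": "arm_command", "arguments": {
  "steps": [
    {"rot": [0,0,0],"slide": [0.001,0,-0.001],"grip": 0},
    {"rot": [0,0,0],"slide": [0,0,-0.001],"grip": 0},
    {"rot": [0,0,0],"slide": [0,0,0],"grip": 0},
    {"rot": [0,0,0],"slide": [0,0,0],"grip": 0},
    {"rot": [0,0,0],"slide": [0,0,0],"grip": 0},
    {"rot": [0,0,0],"slide": [0,0,0],"grip": 0},
    {"rot": [0,0,0],"slide": [0,0,0],"grip": 0},
    {"rot": [0,0,0],"slide": [0,0,0],"grip": 0}
  ]
}}

```text
time: 55.25
ee_pos: [0.6318, 0.1133, 0.0658]
eef_rot: [-0.019, 0.995, -0.094, 0.002]
ft_force: [4.3, -3.7, 0.6]
width: 0.0098
grip_force: 15.0
```

```bash
python3 - <<'E'
from wp import *
for c in ('wrist','scene','side'):
    p=snap(c,c+'15.png')
    print(c,[(np.round(x['bbox']).tolist(),round(x['conf'],2)) for x in eyes.look_for('clamp',p)[:2]])
    for a in (0,.1,.2,.4):
        X=pl([[38,-52+100*np.cos(a),52+100*np.sin(a)],[48,-52+100*np.cos(a),52+100*np.sin(a)],[43,-52,52]],o=O);print(a,proj(p,X).round().tolist())
s=sensors.read_state();print(s['time'],s['ee_pos'],s['ft_force'])
E
```

```text
wrist [([270.0, 57.0, 368.0, 342.0], 0.65)]
0 [[332.0, 347.0], [307.0, 347.0], [319.0, 77.0]]
0.1 [[332.0, 360.0], [306.0, 360.0], [319.0, 77.0]]
0.2 [[333.0, 372.0], [304.0, 372.0], [319.0, 77.0]]
0.4 [[335.0, 394.0], [302.0, 394.0], [319.0, 77.0]]
scene []
0 [[372.0, 230.0], [368.0, 231.0], [362.0, 198.0]]
0.1 [[373.0, 228.0], [369.0, 228.0], [362.0, 198.0]]
0.2 [[374.0, 225.0], [370.0, 225.0], [362.0, 198.0]]
0.4 [[376.0, 218.0], [372.0, 218.0], [362.0, 198.0]]
side [([268.0, 204.0, 306.0, 221.0], 0.66)]
0 [[310.0, 202.0], [312.0, 203.0], [274.0, 217.0]]
0.1 [[309.0, 198.0], [311.0, 199.0], [274.0, 217.0]]
0.2 [[308.0, 194.0], [310.0, 196.0], [274.0, 217.0]]
0.4 [[305.0, 188.0], [307.0, 189.0], [274.0, 217.0]]
55.55 [0.63181966 0.11330696 0.06573641] [ 3.98349894 -5.00133544  0.68049554]
```

Call:
{"name": "arm_command", "arguments": {
  "steps": [
    {"rot": [0,0,0],"slide": [0,0,0],"grip": 0.3},
    {"rot": [0,0,0],"slide": [0,0,0],"grip": 0.3},
    {"rot": [0,0,0],"slide": [0,0,0],"grip": 0.3},
    {"rot": [0,0,0],"slide": [0,0,0],"grip": 0.3},
    {"rot": [0,0,0],"slide": [0,0.002,0.01],"grip": 0.3},
    {"rot": [0,0,0],"slide": [0,0.004,0.02],"grip": 0.3},
    {"rot": [0,0,0],"slide": [0,0.006,0.03],"grip": 0.3},
    {"rot": [0,0,0],"slide": [0,0.006,0.03],"grip": 0.3}
  ]
}}

```text
time: 56.55
ee_pos: [0.6311, 0.1328, 0.1586]
eef_rot: [-0.02, 0.995, -0.094, 0.002]
ft_force: [-0.7, -0.5, 0.4]
width: 0.0263
grip_force: 0.0
```

```bash
python3 - <<'E'
from wp import *
for c in ('wrist','scene','side'):
    p=snap(c,c+'16.png')
    print(c,[(np.round(x['bbox']).tolist(),round(x['conf'],2)) for x in eyes.look_for('clamp',p)[:2]],[(np.round(x['bbox']).tolist(),round(x['conf'],2)) for x in eyes.look_for('slab',p)[:2]])
    for a in (0,.1,.2):
        d=np.array([-np.sin(a),np.cos(a)])*4
        t=np.array([-52+100*np.cos(a),52+100*np.sin(a)])
        X=pl([[38,*(t+d)],[48,*(t+d)],[48,*(t-d)],[38,*(t-d)],[43,-52,52]],o=O);print(a,proj(p,X).round().tolist())
    if c=='wrist':
        b=p['pixels'].astype(int).mean(2);v=b[:,314:325].mean(1);print([(int(i),int(v[i-2]),int(v[i+3])) for i in np.where(np.abs(np.diff(v))>10)[0] if 20<i<460])
        b0=b
s=sensors.read_state();print(s['time'],s['ee_pos'],s['ft_force'])
E
```

```text
wrist [([288.0, 81.0, 346.0, 269.0], 0.67), ([56.0, 389.0, 102.0, 434.0], 0.4)] [([272.0, 146.0, 369.0, 226.0], 0.67)]
0 [[325.0, 266.0], [309.0, 266.0], [309.0, 262.0], [325.0, 262.0], [317.0, 93.0]]
0.1 [[325.0, 271.0], [308.0, 271.0], [309.0, 267.0], [325.0, 267.0], [317.0, 93.0]]
0.2 [[325.0, 274.0], [308.0, 274.0], [308.0, 271.0], [325.0, 272.0], [317.0, 93.0]]
[(74, 197, 132), (75, 197, 116), (76, 196, 116), (77, 180, 116), (81, 116, 74), (104, 77, 172), (105, 75, 172), (106, 72, 172), (266, 166, 173), (267, 166, 197), (268, 162, 200), (269, 127, 200), (337, 200, 60), (338, 200, 63), (374, 90, 204), (375, 88, 205), (408, 205, 117), (409, 205, 120), (410, 200, 132), (412, 137, 65), (413, 117, 65), (414, 120, 65), (432, 63, 25)]
scene [([358.0, 195.0, 374.0, 232.0], 0.75)] [([354.0, 212.0, 377.0, 226.0], 0.96)]
0 [[372.0, 229.0], [368.0, 230.0], [367.0, 232.0], [371.0, 232.0], [362.0, 198.0]]
0.1 [[373.0, 227.0], [369.0, 227.0], [369.0, 229.0], [373.0, 229.0], [362.0, 198.0]]
0.2 [[374.0, 223.0], [370.0, 223.0], [370.0, 226.0], [374.0, 226.0], [362.0, 198.0]]
side [([271.0, 202.0, 313.0, 221.0], 0.59), ([267.0, 200.0, 356.0, 261.0], 0.43)] [([282.0, 208.0, 310.0, 228.0], 0.65), ([270.0, 203.0, 358.0, 263.0], 0.43)]
0 [[310.0, 200.0], [312.0, 202.0], [312.0, 205.0], [310.0, 203.0], [274.0, 217.0]]
0.1 [[309.0, 196.0], [311.0, 198.0], [312.0, 201.0], [310.0, 199.0], [274.0, 217.0]]
0.2 [[308.0, 193.0], [310.0, 194.0], [311.0, 197.0], [309.0, 196.0], [274.0, 217.0]]
57.0 [0.63050724 0.13174276 0.15517734] [ 0.07367884  0.32142569 -0.80091658]
```

The bar is down to within about 0.03 rad by three views. I'll press lightly from above with closed fingers to make sure it is fully down.

```bash
python3 - <<'E'
from wp import *
s=sensors.read_state();print(s['ee_pos'],pl([[43,33,66],[43,33,56]],o=O))
E
```

```text
[0.63050724 0.13174276 0.15517734] [[0.62570553 0.11976868 0.0988666 ]
 [0.62577476 0.1179033  0.08904237]]
```

Call:
{"name": "arm_command", "arguments": {
  "steps": [
    {"rot": [0,0,0],"slide": [0,0,0],"grip": 0},
    {"rot": [0,0,0],"slide": [-0.003,0,0],"grip": 0},
    {"rot": [0,0,0],"slide": [0,-0.004,-0.02],"grip": 0},
    {"rot": [0,0,0],"slide": [0,-0.004,-0.02],"grip": 0},
    {"rot": [0,0,0],"slide": [0,-0.002,-0.01],"grip": 0},
    {"rot": [0,0,0],"slide": [0,0,0],"grip": 0},
    {"rot": [0,0,0],"slide": [0,0,0],"grip": 0},
    {"rot": [0,0,0],"slide": [0,0,0],"grip": 0}
  ]
}}

```text
time: 58.0
ee_pos: [0.6283, 0.1224, 0.1066]
eef_rot: [-0.02, 0.995, -0.094, 0.002]
ft_force: [-0.1, -0.7, -0.2]
width: 0.0005
grip_force: 0.0
```

Call:
{"name": "arm_command", "arguments": {
  "steps": [
    {"rot": [0,0,0],"slide": [-0.001,-0.001,-0.006],"grip": 0},
    {"rot": [0,0,0],"slide": [0,-0.001,-0.005],"grip": 0},
    {"rot": [0,0,0],"slide": [0,-0.0005,-0.002],"grip": 0},
    {"rot": [0,0,0],"slide": [0,0,-0.001],"grip": 0},
    {"rot": [0,0,0],"slide": [0,0,-0.001],"grip": 0},
    {"rot": [0,0,0],"slide": [0,0,0],"grip": 0},
    {"rot": [0,0,0],"slide": [0,0,0],"grip": 0},
    {"rot": [0,0,0],"slide": [0,0,0],"grip": 0}
  ]
}}

```text
time: 59.0
ee_pos: [0.6269, 0.1196, 0.091]
eef_rot: [-0.019, 0.995, -0.094, 0.001]
ft_force: [1.2, 0.4, 0.0]
width: 0.0005
grip_force: 0.0
```

Call:
{"name": "arm_command", "arguments": {
  "steps": [
    {"rot": [0,0,0],"slide": [0,0,-0.001],"grip": 0},
    {"rot": [0,0,0],"slide": [0,0,-0.001],"grip": 0},
    {"rot": [0,0,0],"slide": [0,0,-0.001],"grip": 0},
    {"rot": [0,0,0],"slide": [0,0,0],"grip": 0},
    {"rot": [0,0,0],"slide": [0,0,0],"grip": 0},
    {"rot": [0,0,0],"slide": [0,0,0],"grip": 0},
    {"rot": [0,0,0],"slide": [0,0,0],"grip": 0},
    {"rot": [0,0,0],"slide": [0,0,0],"grip": 0}
  ]
}}

```text
time: 60.0
ee_pos: [0.627, 0.1195, 0.0889]
eef_rot: [-0.019, 0.995, -0.094, 0.002]
ft_force: [-3.0, -0.3, 7.9]
width: 0.0004
grip_force: 4.0
```

Firm contact (8 N) at z = 0.0889 m, exactly the predicted height for angle 0. I'll retreat and run a final check.

Call:
{"name": "arm_command", "arguments": {
  "steps": [
    {"rot": [0,0,0],"slide": [0,0.002,0.01],"grip": 0},
    {"rot": [0,0,0],"slide": [0,0.005,0.03],"grip": 0},
    {"rot": [0,0,0],"slide": [0,0,0.05],"grip": 0},
    {"rot": [0,0,0],"slide": [0,0,0.05],"grip": 0},
    {"rot": [0,0,0],"slide": [-0.04,-0.04,0.03],"grip": 0},
    {"rot": [0,0,0],"slide": [-0.04,-0.04,0],"grip": 0},
    {"rot": [0,0,0],"slide": [0,-0.04,0],"grip": 0},
    {"rot": [0,0,0],"slide": [0,0,0],"grip": 0}
  ]
}}

```text
time: 61.0
ee_pos: [0.5476, 0.0038, 0.2581]
eef_rot: [-0.017, 0.995, -0.095, 0.002]
ft_force: [0.5, 0.7, 0.3]
width: 0.0005
grip_force: 0.0
```

```bash
python3 - <<'E'
from wp import *
for c in ('wrist','scene','side'):
    p=snap(c,c+'17.png')
    for n in ('clamp','slab','tilt_plate','block0','flask','beaker','case'): print(c,n,[(np.round(x['bbox']).astype(int).tolist(),round(x['conf'],2)) for x in eyes.look_for(n,p)[:2]])
    X=pl([[13,22,46],[73,22,46],[73,-22,46],[13,-22,46],[43,48,56],[43,-52,52]],o=O);print(proj(p,X).round().tolist())
    Y=pl([[0,45,24],[170,45,24],[170,-45,24],[0,-45,24],[215,0,17]],o=O);print(proj(p,Y).round().tolist())
s=sensors.read_state();print(s['time'],s['ee_pos'])
E
```

```text
wrist clamp [([476, 209, 520, 334], 0.57)]
wrist slab [([445, 245, 528, 305], 0.64)]
wrist tilt_plate [([281, 199, 532, 333], 0.61)]
wrist block0 []
wrist flask [([306, 379, 338, 415], 0.71)]
wrist beaker []
wrist case [([71, 286, 170, 381], 0.87)]
[[520.0, 300.0], [449.0, 300.0], [454.0, 251.0], [527.0, 251.0], [486.0, 333.0], [498.0, 217.0]]
[[519.0, 312.0], [335.0, 312.0], [336.0, 218.0], [534.0, 217.0], [286.0, 264.0]]
scene clamp [([357, 195, 370, 231], 0.68)]
scene slab [([350, 210, 379, 227], 0.78)]
scene tilt_plate [([289, 195, 381, 248], 0.86)]
scene block0 []
scene flask []
scene beaker [([459, 201, 497, 246], 0.81)]
scene case [([169, 276, 251, 330], 0.71), ([354, 198, 374, 232], 0.33)]
[[379.0, 223.0], [355.0, 223.0], [352.0, 209.0], [375.0, 209.0], [370.0, 230.0], [362.0, 198.0]]
[[383.0, 236.0], [316.0, 237.0], [310.0, 208.0], [376.0, 208.0], [294.0, 224.0]]
side clamp [([269, 200, 313, 219], 0.79)]
side slab [([284, 210, 311, 228], 0.69)]
side tilt_plate [([267, 200, 355, 263], 0.57)]
side block0 [([324, 258, 336, 266], 0.63), ([319, 247, 330, 255], 0.46)]
side flask [([390, 193, 426, 257], 0.84), ([264, 203, 354, 283], 0.4)]
side beaker [([238, 147, 263, 183], 0.81)]
side case [([422, 278, 496, 355], 0.56)]
[[296.0, 204.0], [309.0, 213.0], [292.0, 219.0], [279.0, 210.0], [311.0, 201.0], [274.0, 217.0]]
[[302.0, 207.0], [342.0, 233.0], [307.0, 249.0], [270.0, 220.0], [336.0, 252.0]]
62.2 [0.5478401  0.00753672 0.25719968]
```

```bash
python3 -c "
from bench import order
print(order.close_job())"
```

```text
the job is handed in; nothing more can be done
None
```

The job is handed in at about 62 s; no verdict came back. By my measurements, both spacer blocks found on the bench are stacked on the pad, the plate's roller rests on them at about 10.8°, the slab is centred against the low stop, and the clamp bar is fully down.

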